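Re-divide the bench caddy so the carton of sealing film fits

TASK

Set up the white carrying caddy for sealing dishes. First carry it, level, by its tube and stand it squarely in the middle of the dark rubber mat, so that it will not slip, and let go; then squeeze the red button on the divider's collar and slide the divider one hole towards the two petri dishes, until the button pops back out. Finally lay the carton of sealing film flat in the long bay this makes, on either side of the tube, with the dishes still in their short bays and the other things on the bench left where they are.

Things in the scene. Friction and masses are not known exactly. Their poses are not given: they have to be found in the camera images.
- caddy: White open caddy, loose, 0.8 kg loaded, 232 (x) x 216 (y) x 106 mm high. Origin: under its middle, level with the soles of its feet (at x +-95, y +-88 mm); z up. Floor top z = 8; inside x +-111, y +-104; wall rims and a 4 mm spine along y = 0 reach z = 34. End posts, 44 mm wide, 106 high, carry the tube. Two dishes lie at its +x end; the -x end is empty. Centre of mass x = 3.
- caddy_grip (a point): On the axis of the aluminium carrying tube (20 mm square, along the caddy's x at y = 0, axis 84 mm above the feet), 40 mm from its middle towards +x. A free stretch to lift the caddy by, from above, fingers closing along the caddy's y, firmly. The tube's sides have four 12 mm holes at caddy x = -38, -8, +22, +52 mm. Axes as the caddy's.
- divider (a joint): Position (m) of the grey divider along the caddy's +x. 0 at the start: pin in the second hole, 4 mm panel at caddy x = -8 mm. +0.030: pin in the next hole, panel at x = +22 mm (height z = 9 to 49 mm), -x bays 131 mm long, +x bays 87 mm. Range -0.032 to 0.062, friction 1 N, play 1.5 mm either way when latched.
- divider_collar (a point): Centre of the divider's black collar, on the tube's axis, 84 mm above the feet. It is 40 mm along the tube, 36 mm across (y), 34 mm high, on a 30 mm wide neck. The red button stands 6 mm out of its -y face; the +y face is a ribbed thumb rest. A pinch from above along y presses the button in and holds the collar for sliding along the tube. Axes as the caddy's.
- release (a joint): Travel (m) of the red button (20 mm across) into the collar along the caddy's +y; its 9 mm pin moves with it. 0: out, pin 4.5 mm deep in a hole, locked. Over 0.0045: free. 0.0065: fully in. Spring 5 N at first, 9 N fully in. Let go between holes it rests at 0.0045, the pin riding on the tube, and pops out to 0 when the divider is pushed on over a hole.
- bay_plus (a point): Middle of the place for the carton on the +y side of the tube: floor of the -x bay, caddy x = -45, y = +66, z = 8 mm. With the divider at its new hole each such bay is 131 mm (x) by 102 mm (y). Axes as the caddy's.
- bay_minus (a point): The same on the -y side: caddy x = -45, y = -66, z = 8 mm. Either of the two will do.
- bench_mat: Dark rubber mat with a grey border line, fixed on the bench: 300 mm (its x) by 270 mm (its y), 3 mm thick; origin at the centre of its underside. Its grip holds the caddy against about 9 N.
- carton: Closed white and blue carton of sealing film, loose: 120 mm (its x) by 60 mm (its y) by 58 mm high, about 0.2 kg, lying flat. Origin: centre of its underside; z up. It fits in the long bay only with its length along the caddy's x, about 5 mm to spare at each end.
- dish_a: White petri dish with lid, 61 mm in diameter, 15 mm high, lying on the caddy's floor at the +x end, +y side. Origin: centre of its underside.
- dish_b: A second such petri dish, at the +x end, -y side. Origin: centre of its underside.
- upturned_beaker: Glass beaker standing mouth down, 76 mm in diameter, 124 mm high; a bystander. Origin: centre of its underside.

How it is judged:
By the outcome, as a careful person would: the job done as asked, in the order asked, and still so for the second after the job is handed in, with the robot touching nothing.
It also fails if it takes over 61 s, if anything falls off the work surface, if the arm or the gripper's body presses on something with over 40 N, if the wrist force passes 120 N, or if a joint passes its speed limit or range.

ROBOT

A 6-joint arm with a two-finger parallel gripper is mounted at the origin on a cart in front of the work surface, level with it; the furniture and walls round the work are solid. World frame = base frame: x ahead of the robot, y to its left, z up, the work surface at z = 0. Lengths are in m, angles in rad, forces in N, time in s.
With the tool pointing down it reaches from about 0.325 to 0.775 m from the base axis. Payload 9.3 kg.
Tool frame: the origin (TCP) lies at the very end of the fingers, on their centre line; the grasp point (between the pads) lies 19 mm behind it; y points along the fingers, z is the direction in which the jaws open and shut, and the axes are right-handed (so a half turn about y gives the same grasp; the last joint's range is limited). The gripper opens to 85 mm and grips with 20 to 120 N. Pads are 22 mm wide; open, the fingers measure 114 mm over their backs; the gripper's body (76 mm by 85 mm) begins 54 mm behind the grasp point. The pads swing forward as they close: fully open they stand 13 mm farther back than shut.
Start: joints at [0.992, 0.259, 0.021, 1.334, 0, 1.418], TCP at [0.227, 0.501, 0.196] pointing down, gripper open.
Joint ranges: [-3.04, 3.04], [-0.91, 1.82], [-1.04, 1.36], [-1.92, 1.95], [-1.52, 1.45], [-3.14, 3.14]. Speed limits (rad/s): [2.22, 2.22, 2.79, 3.14, 3.14, 3.14].

INTERFACE

Orientations are given as a unit quaternion [w, x, y, z].
In Python, from workcell import bot gives the robot as it stands. The module is installed in compiled form; this text tells all that it offers.
- The arm moves only by the tool step_arm, never from a script. Its argument "deltas" is a list of rows, each a list of 6 numbers: the shift along the tool's x, y, z each as a share of 5 cm, from -1 to 1, then the turn, a rotation vector about the tool's x, y, z each as a share of 5 degrees, from -1 to 1. In form: [[x, y, z, wx, wy, wz], ...]. A call has exactly 8 rows; each row shifts and turns the pose as measured when the row begins, along the tool's axes as they then stand; what a row does not reach is not made up. A row lasts 1/10 s, in which the tool goes at most 50 mm and 8.59 degrees, less where a joint would pass 70% of its speed; a pose out of reach is approached as far as the arm can. A call with a number of a shift or a turn outside -1 to 1 is refused whole. A call with a gripper value outside its range is refused whole. "gripper" is the closure, from 0 (fully open) to 1 (shut), set as the call begins (left out, the last holds). The fingers move at their own pace and stop on an object; the grip force is fixed at half the most. Time passes only in rows, so rows that do not move let the fingers close, or fill a call up. It gives the time, the measured TCP pose, the force and the opening at its end, in the units of the state.
- bot.observe(): the state, without advancing time (a new reading comes with each control period).
- bot.grab_frame(name): name is "scene" or "top"; returns a dict with "frame" (420x560x3 uint8, red, green, blue), "fov_y" (degrees; the focal length in pixels is half the picture's height over the tangent of half this angle, whatever the lens; pixels are square), "cx", "cy" (the principal point, pixels), "k1" (the pictures are not rectified: a ray, as slopes to the right and down, at radius r is drawn at 1 + k1 r^2 times it, then the intrinsics apply), "rvec" (rotation vector, rad) and "tvec" (3), from world to camera coordinates, as OpenCV has them. Camera axes: x right, y down, z forward; pixel columns grow to the right and rows downward; lengths in m; the calibration is good to about 2 mm. A picture is of the moment at which its call begins. There is no depth.
- bot.job_done(): hands the job in, once; it reports no verdict.
The state is a dict: "clock": time; "qpos": joint angles; "joint_velocities": joint speeds; "joint_efforts": joint torques, N m; "ee_pos": TCP position; "orientation": TCP orientation; "ft_force": force on the tool from outside, world axes, zero at the start; "ft_torque": the same for the moment, N m; "gripper_width": finger opening in m.
Only numpy, scipy, OpenCV 4.12 (cv2) and the standard library are available. Lean on these libraries where they do the work, as an engineer would, in place of code of your own. Each camera call takes 0.05 s, during which the arm holds its last target.

## Working session

There is one attempt and no reset: what is moved stays moved. The work goes in short steps, Python scripts to look and compute and a tool call to move; the robot and the scene stay as the last step left them, time stands still between calls to the robot, and variables do not carry over. Pictures are saved under pics/ and viewed, and the job is handed in when it is done.

Besides the shell and the picture viewer there is one more tool, called as a command line: name --pt "numbers of a row" for each row, then --argument value for the rest. step_arm: Moves the arm, as the interface text tells. Its arguments: {"type":"object","properties":{"deltas":{"type":"array"},"gripper":{"type":"number"}},"required":["deltas"]}

```bash
ls; mkdir -p pics; python3 - <<'E'
from workcell import bot
import cv2
s=bot.observe()
print({k:(v if not hasattr(v,'round') else v) for k,v in s.items()})
for n in("scene","top"):
    f=bot.grab_frame(n)
    print(n,{k:v for k,v in f.items() if k!='frame'})
    cv2.imwrite(f'pics/{n}0.png',f['frame'][:,:,::-1])
E
```

```text
pics
{'clock': 0.0, 'qpos': array([9.92389567e-01, 2.59190127e-01, 2.07824198e-02, 1.33368401e+00,
       4.19608587e-06, 1.41820981e+00]), 'joint_velocities': array([-0.00024331,  0.00033813,  0.0017928 ,  0.00071496, -0.00033307,
       -0.00159403]), 'joint_efforts': array([-1.62812979e-03, -5.55646956e+01,  3.44531608e+01,  1.37489353e-02,
       -2.10984413e-04,  1.22031545e-05]), 'ee_pos': array([0.22701222, 0.50062433, 0.19537544]), 'orientation': array([-0.69071305,  0.69156747, -0.14958039,  0.14925023]), 'ft_force': array([-0.02148118,  0.20424676, -0.12295971]), 'ft_torque': array([ 0.00390387, -0.01673533,  0.04794129]), 'gripper_width': 0.08540107144136815}
scene {'fov_y': 45.22723839468763, 'cx': 281.62784160998575, 'cy': 203.147800441872, 'k1': -0.10130003154475421, 'rvec': array([ 1.03723626, -2.0293505 ,  1.3211344 ]), 'tvec': array([0.52354907, 0.20818992, 0.94041594])}
top {'fov_y': 44.88097094565748, 'cx': 275.8410004391682, 'cy': 212.11415970243218, 'k1': -0.09965484881128583, 'rvec': array([ 2.12739363, -2.15600184,  0.16556569]), 'tvec': array([0.22646359, 0.55102889, 1.33270992])}
```

View pics/scene0.png

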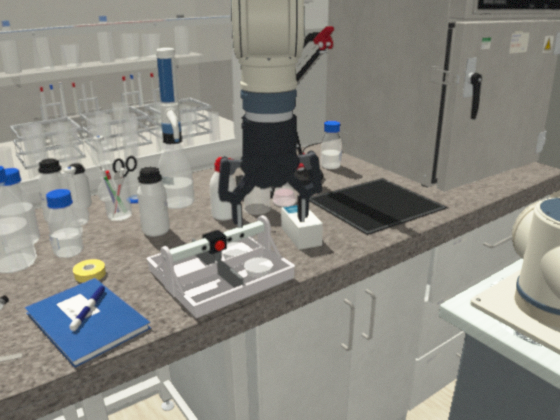

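View pics/top0.png

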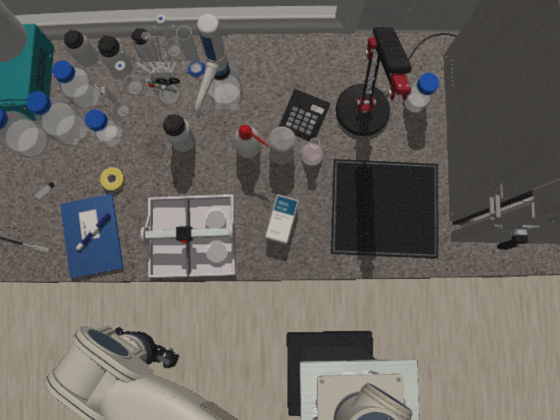

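The scene view has the caddy at about (222,265), the carton at (300,225) and the mat at (378,203). In the top view the caddy is at (190,236) with its dishes on the right, so caddy +x points to about world -y. There the carton is at (282,220) and the mat at (386,208).

```bash
cat > h.py <<'E'
import numpy as np, cv2
from workcell import bot
def grab(n,save=None):
    f=bot.grab_frame(n)
    if save: cv2.imwrite(f'pics/{save}.png',f['frame'][:,:,::-1])
    return f
def K(f):
    fl=f['frame'].shape[0]/2/np.tan(np.radians(f['fov_y'])/2)
    return np.array([[fl,0,f['cx']],[0,fl,f['cy']],[0,0,1.]]),np.array([f['k1'],0,0,0.])
def ray(f,px):
    k,d=K(f); u=cv2.undistortPointsIter(np.array(px,float).reshape(-1,1,2),k,d,None,None,(3,100,1e-12)).reshape(-1,2) if hasattr(cv2,'undistortPointsIter') else cv2.undistortPoints(np.array(px,float).reshape(-1,1,2),k,d).reshape(-1,2)
    R=cv2.Rodrigues(f['rvec'])[0]; c=-R.T@f['tvec']
    return c,np.c_[u,np.ones(len(u))]@R
def onz(f,px,z):
    c,d=ray(f,px); return c+d*((z-c[2])/d[:,2])[:,None]
def proj(f,P):
    k,d=K(f); return cv2.projectPoints(np.array(P,float).reshape(-1,1,3),f['rvec'],f['tvec'],k,d)[0].reshape(-1,2)
def crop(f,name,x0,y0,x1,y1,s):
    im=cv2.resize(f['frame'][y0:y1,x0:x1,::-1],None,fx=s,fy=s,interpolation=cv2.INTER_CUBIC)
    cv2.imwrite(f'pics/{name}.png',im)
E
python3 - <<'E'
from h import *
f=grab('top'); crop(f,'t1',130,180,310,290,4.4); crop(f,'t2',320,150,450,265,5)
im=f['frame'].astype(int); hsv=cv2.cvtColor(f['frame'],cv2.COLOR_RGB2HSV)
# dark mat
m=((im.max(2)<45)).astype(np.uint8); m[:, :320]=0; m[:,450:]=0; m[:150]=0; m[270:]=0
m=cv2.morphologyEx(m,cv2.MORPH_OPEN,np.ones((3,3)))
c=max(cv2.findContours(m,0,2)[0],key=cv2.contourArea)
r=cv2.minAreaRect(c); b=cv2.boxPoints(r); print(r,b)
P=onz(f,b,.003);print(P,P.mean(0),np.linalg.norm(np.diff(P,axis=0),axis=1))
g=grab('scene'); crop(g,'s1',140,180,340,320,4)
E
```

```text
((385.31500244140625, 209.21319580078125), (98.96747589111328, 90.73941802978516), 1.4688007831573486) [[334.6846  253.29959]
 [337.01047 162.59   ]
 [435.9454  165.1268 ]
 [433.61954 255.8364 ]]
[[ 0.44318727  0.05851373  0.003     ]
 [ 0.69973499  0.04388206  0.003     ]
 [ 0.68973063 -0.23982899  0.003     ]
 [ 0.4314901  -0.21714725  0.003     ]] [ 0.56603575 -0.08864511  0.003     ] [0.25696462 0.28388738 0.25923471]
```

View pics/t1.png

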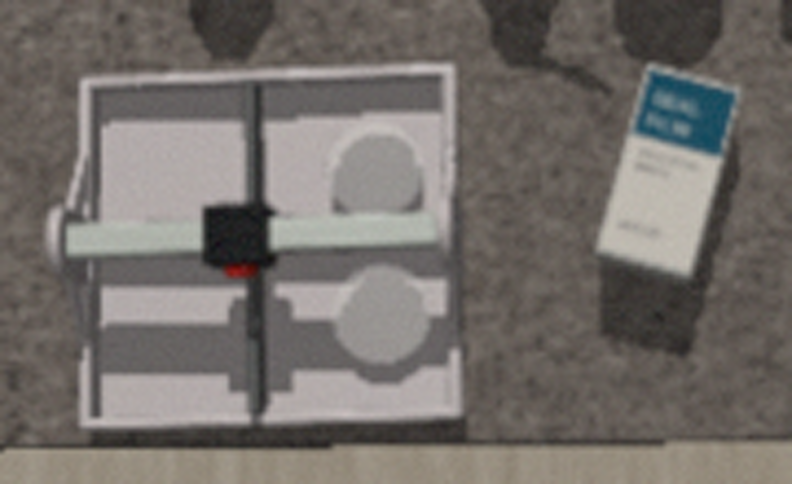

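View pics/t2.png

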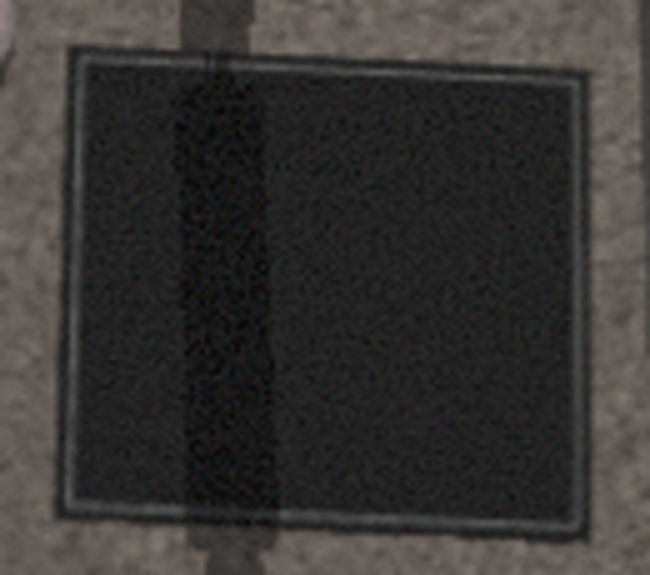

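View pics/s1.png

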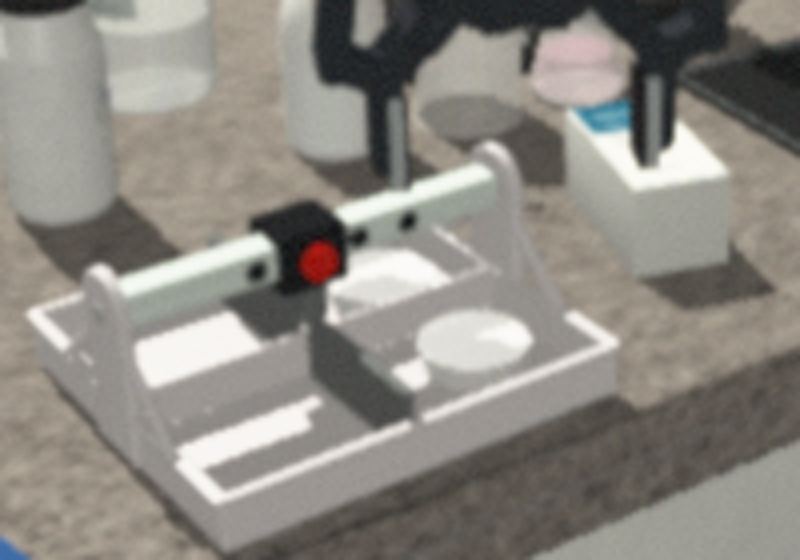

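```bash
python3 - <<'E'
from h import *
f=grab('top')
def c(p,o,s): return (np.array(p,float)+.5)/s-.5+o
def rep(n,px,z):
    P=onz(f,px,z); print(n,P.round(4).tolist(),'mean',P.mean(0).round(4)); 
    Q=np.r_[P,P[:1]]; d=np.diff(Q,axis=0); print('  len',np.linalg.norm(d,axis=1).round(4),'dir',np.degrees(np.arctan2(d[:,1],d[:,0])).round(2))
rep('mat',c([(70,46),(588,70),(588,540),(58,520)],(320,150),5),.003)
o=(130,180)
rep('rim',c([(82,80),(455,65),(463,416),(80,427)],o,4.4),.034)
rep('collar',c([(203,206),(267,204),(270,267),(205,267)],o,4.4),.101)
rep('tubeTop',c([(66,223),(436,213),(440,243),(66,255)],o,4.4),.094)
rep('carton',c([(648,63),(742,90),(692,278),(597,250)],o,4.4),.058)
# collar by red button two-view
g=grab('scene')
for n,F in(('t',f),('s',g)):
    im=F['frame'].astype(int); m=((im[...,0]>120)&(im[...,1]<60)&(im[...,2]<60)).astype(np.uint8)
    N,l,st,ce=cv2.connectedComponentsWithStats(m)
    print(n,[(st[i].tolist(),ce[i].round(2).tolist()) for i in range(1,N) if st[i,4]>5])
E
```

```text
mat [[0.7109, 0.0532, 0.003], [0.6942, -0.2438, 0.003], [0.4264, -0.227, 0.003], [0.4425, 0.0682, 0.003]] mean [ 0.5685 -0.0874  0.003 ]
  len [0.2975 0.2683 0.2956 0.2688] dir [-93.22 176.41  86.88  -3.19]
rim [[0.5999, 0.5696, 0.034], [0.606, 0.3357, 0.034], [0.3888, 0.331, 0.034], [0.3842, 0.5659, 0.034]] mean [0.4947 0.4505 0.034 ]
  len [0.234  0.2173 0.2349 0.2157] dir [ -88.5  -178.78   91.11    0.98]
collar [[0.5109, 0.4786, 0.101], [0.5116, 0.4408, 0.101], [0.4745, 0.4386, 0.101], [0.4749, 0.4769, 0.101]] mean [0.493  0.4587 0.101 ]
  len [0.0379 0.0372 0.0383 0.0361] dir [ -88.91 -176.65   89.35    2.75]
tubeTop [[0.5027, 0.5617, 0.094], [0.5059, 0.3419, 0.094], [0.4881, 0.3395, 0.094], [0.4836, 0.5613, 0.094]] mean [0.4951 0.4511 0.094 ]
  len [0.2198 0.018  0.2218 0.019 ] dir [ -89.15 -172.45   91.17    1.38]
carton [[0.601, 0.2156, 0.058], [0.5835, 0.1585, 0.058], [0.4689, 0.1909, 0.058], [0.4867, 0.248, 0.058]] mean [0.535  0.2033 0.058 ]
  len [0.0597 0.1191 0.0597 0.1189] dir [-107.06  164.21   72.75  -15.79]
t [([370, 37, 6, 8, 30], [372.6, 40.63]), ([394, 76, 16, 13, 137], [401.35, 81.69]), ([362, 105, 6, 4, 18], [364.67, 106.61]), ([239, 125, 25, 18, 94], [248.28, 130.76])]
s [([325, 27, 8, 2, 11], [328.09, 27.36]), ([215, 158, 6, 13, 48], [217.23, 163.98]), ([299, 163, 4, 4, 10], [300.7, 164.9]), ([107, 172, 2, 6, 8], [107.5, 174.25]), ([216, 241, 8, 9, 58], [219.5, 245.0])]
```

```bash
cat >> h.py <<'E'
from scipy.spatial.transform import Rotation as Rn
def pose():
    s=bot.observe(); q=s['orientation']; return s,np.array(s['ee_pos']),Rn.from_quat([q[1],q[2],q[3],q[0]])
def togo(p,zang):
    """tool y down, tool z horizontal at world angle zang (deg)"""
    s,e,R=pose(); a=np.radians(zang)
    y=np.array([0,0,-1.]);z=np.array([np.cos(a),np.sin(a),0]);x=np.cross(y,z)
    T=Rn.from_matrix(np.c_[x,y,z])
    d=R.inv().apply(np.array(p)-e); w=np.degrees((R.inv()*T).as_rotvec())
    print('t',round(s['clock'],2),'ee',e.round(4),'axes x',R.as_matrix()[:,0].round(3),'y',R.as_matrix()[:,1].round(3),'z',R.as_matrix()[:,2].round(3),'q',s['qpos'].round(2))
    print('shift mm',(d*1000).round(1),'units',(d/.05).round(2),'turn deg',w.round(1),'units',(w/5).round(2),'F',s['ft_force'].round(1),'w',round(s['gripper_width'],4))
E
python3 - <<'E'
from h import *
f=grab('top');g=grab('scene');crop(f,'t3',220,20,450,180,3.4);crop(g,'s3',180,0,360,240,2.5)
yaw=-88.9;a=np.radians(yaw);ux=np.array([np.cos(a),np.sin(a)])
C=np.array([.495,.4507]);print('grip',C+.038*ux)
G=C+.038*ux
togo([G[0],G[1],.16],yaw+90); togo([G[0],G[1],.16],yaw-90)
E
```

```text
grip [0.4957295 0.412707 ]
t 0.4 ee [0.2271 0.5009 0.1959] axes x [ 0.911 -0.413 -0.   ] y [-0. -0. -1.] z [ 0.413  0.911 -0.   ] q [ 0.99  0.26  0.02  1.33 -0.    1.42]
shift mm [281.   35.9  30.7] units [5.62 0.72 0.61] turn deg [ 0.  64.5  0. ] units [ 0.  12.9  0. ] F [-0.2  0.6 -0.5] w 0.0853
t 0.4 ee [0.2271 0.5009 0.1959] axes x [ 0.911 -0.413 -0.   ] y [-0. -0. -1.] z [ 0.413  0.911 -0.   ] q [ 0.99  0.26  0.02  1.33 -0.    1.42]
shift mm [281.   35.9  30.7] units [5.62 0.72 0.61] turn deg [   0.  -115.5   -0. ] units [  0.  -23.1  -0. ] F [-0.2  0.6 -0.5] w 0.0853
```

View pics/t3.png

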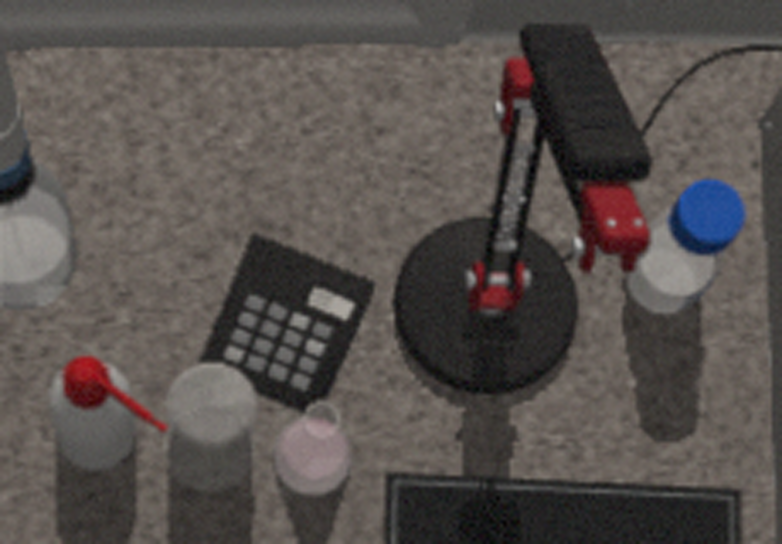

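View pics/s3.png

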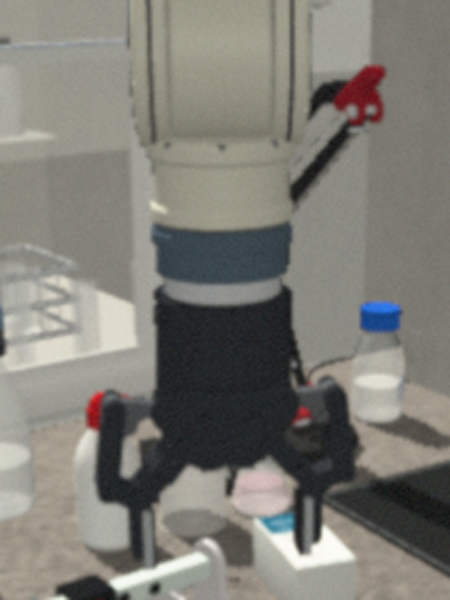

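The top crop t3 shows the beaker top at crop (211,403), the red squeeze bottle at (95,400) and the lamp joint at (615,220). I'll check the heights and clearances along the path.

```bash
python3 - <<'E'
from h import *
f=grab('top');g=grab('scene')
def tri(pt,ps):
    c1,d1=ray(f,[pt]);c2,d2=ray(g,[ps]);d1=d1[0]/np.linalg.norm(d1);d2=d2[0]/np.linalg.norm(d2)
    A=np.c_[d1,-d2];t=np.linalg.lstsq(A,c2-c1,rcond=None)[0];p=c1+d1*t[0];q=c2+d2*t[1];return (p+q)/2,np.linalg.norm(p-q)
t=lambda x,y:(220+x/3.4,20+y/3.4); s=lambda x,y:(180+x/2.5,y/2.5)
print('beaker',onz(f,[t(211,403)],.124))
print('lamp red',tri(t(615,220),s(362,95)))
print('pink top',onz(f,[t(313,455)],.05),'bottle',onz(f,[t(95,430)],.1))
print('bottle cap',tri(t(87,382),s(98,412)))
E
```

```text
beaker [[0.73520407 0.20042884 0.124     ]]
lamp red (array([ 0.74906813, -0.03739253,  0.43791284]), np.float64(0.002554252622740853))
pink top [[0.71330213 0.11759701 0.05      ]] bottle [[0.72198215 0.29071365 0.1       ]]
bottle cap (array([0.74873878, 0.29726073, 0.14503743]), np.float64(0.007241522040990116))
```

step_arm --pt "0.4 -0.3 0 0 1 0" --pt "0.6 -0.2 0 0 1 0" --pt "0.6 0 0 0 1 0" --pt "0.6 0 0 0 1 0" --pt "0.6 0 0 0 1 0" --pt "0.6 0 0 0 1 0" --pt "0.5 0 0 0 1 0" --pt "0.5 0 0 0 1 0" --gripper 0

```text
clock: 1.3
ee_pos: [0.3905, 0.3522, 0.2215]
orientation: [0.595, -0.594, 0.383, -0.383]
ft_force: [0.1, -0.1, -0.0]
gripper_width: 0.0854
```

```bash
python3 - <<'E'
from h import *
togo([.4957,.4127,.15],1.1)
E
```

```text
t 1.3 ee [0.3905 0.3522 0.2215] axes x [ 0.414 -0.91  -0.   ] y [ 0.  0. -1.] z [0.91  0.414 0.   ] q [0.57 0.21 0.02 1.38 0.   1.72]
shift mm [-11.5  71.5 120.8] units [-0.23  1.43  2.42] turn deg [-0.  23.3 -0. ] units [-0.    4.67 -0.  ] F [ 0.1 -0.1 -0. ] w 0.0854
```

step_arm --pt "-0.05 0 0.48 0 0.93 0" --pt "-0.09 0 0.48 0 0.93 0" --pt "-0.12 0.1 0.47 0 0.93 0" --pt "-0.16 0.3 0.46 0 0.93 0" --pt "-0.2 0.4 0.44 0 0.93 0" --pt "0 0.4 0 0 0 0" --pt "0 0.2 0 0 0 0" --pt "0 0 0 0 0 0"

```text
clock: 2.1
ee_pos: [0.5031, 0.4104, 0.1503]
orientation: [-0.5, 0.498, -0.501, 0.502]
ft_force: [-0.4, 0.3, -0.3]
gripper_width: 0.0854
```

```bash
python3 - <<'E'
from h import *
togo([.4957,.4127,.065],1.1)
f=grab('top');crop(f,'t4',120,170,300,290,4.4);g=grab('scene');crop(g,'s4',130,120,330,320,3)
E
```

```text
t 2.1 ee [0.5031 0.4104 0.1503] axes x [-0.005 -1.    -0.001] y [ 0.003  0.001 -1.   ] z [ 1.    -0.006  0.003] q [ 0.56  0.44  0.18  1.31 -0.    2.13]
shift mm [-2.2 85.3 -7.6] units [-0.04  1.71 -0.15] turn deg [-0.2 -1.4 -0.1] units [-0.03 -0.28 -0.01] F [-0.4  0.3 -0.3] w 0.0854
```

View pics/s4.png

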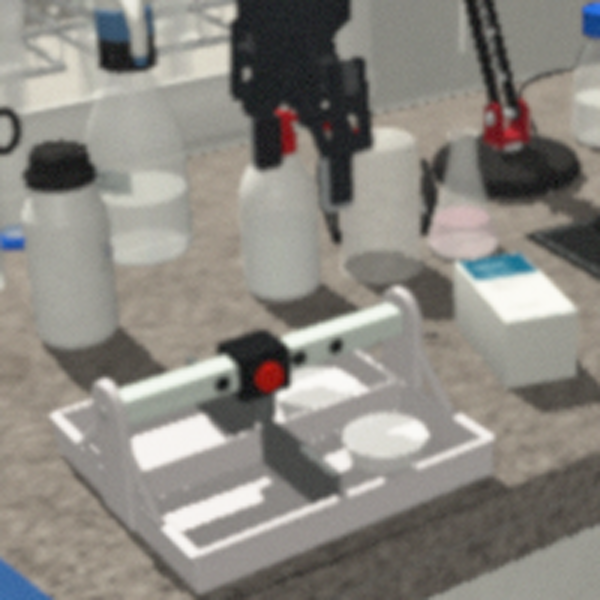

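The gripper is above the tube at about (330,200) in the picture, clear of the posts. I'll correct the offset, go down, then close.

step_arm --pt "-0.04 0.1 -0.15 0 -0.28 0" --pt "0 0.3 0 0 0 0" --pt "0 0.3 0 0 0 0" --pt "0 0.3 0 0 0 0" --pt "0 0.3 0 0 0 0" --pt "0 0.25 0 0 0 0" --pt "0 0.14 0 0 0 0" --pt "0 0 0 0 0 0"

```text
clock: 3.0
ee_pos: [0.4944, 0.4159, 0.0735]
orientation: [0.514, -0.501, 0.491, -0.494]
ft_force: [0.4, -0.2, 0.1]
gripper_width: 0.0856
```

```bash
python3 - <<'E'
from h import *
togo([.4957,.4127,.065],1.1)
g=grab('scene');crop(g,'s5',130,120,330,320,3)
E
```

```text
t 3.0 ee [0.4944 0.4159 0.0735] axes x [ 0.031 -0.999 -0.01 ] y [ 0.016  0.011 -1.   ] z [0.999 0.031 0.017] q [0.57 0.46 0.01 1.1  0.   2.11]
shift mm [3.3 8.5 1.1] units [0.07 0.17 0.02] turn deg [-1.   0.7 -0.6] units [-0.19  0.13 -0.12] F [ 0.4 -0.2  0.1] w 0.0856
```

View pics/s5.png

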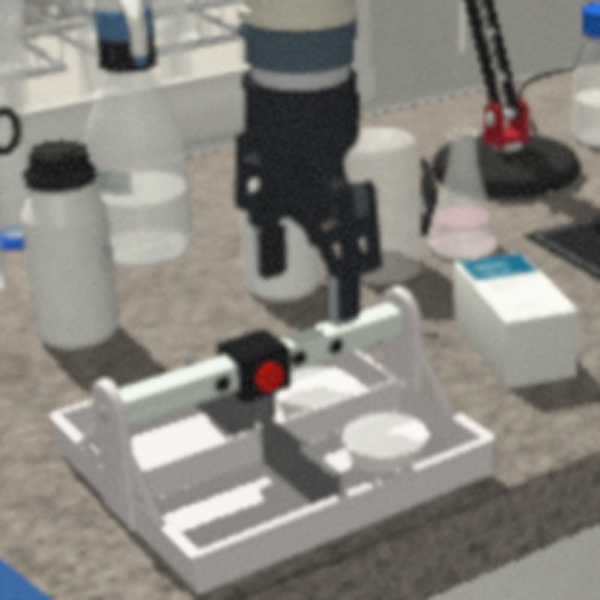

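```bash
python3 - <<'E'
from h import *
s,e,R=pose(); print(e)
g=grab('scene')
for n,P in(('tcp',e),('f+',e+R.apply([0,0,.045])),('f-',e+R.apply([0,0,-.045])),('tube',[.4957,.4127,.094]),('tubeR',[.497,.34,.094]),('redbtn',[.4707,.4587,.084])):
    p=proj(g,[P])[0]; print(n,p.round(1),((p-[130,120])*3).round(0))
f=grab('top');crop(f,'t5',120,170,300,290,4.4)
E
```

```text
[0.49463042 0.41606061 0.07411362]
tcp [232.5 240.7] [307. 362.]
f+ [221.3 232.6] [274. 338.]
f- [244.3 249.2] [343. 388.]
tube [233.2 231.6] [309. 335.]
tubeR [261.8 222.4] [395. 307.]
redbtn [220.  246.7] [270. 380.]
```

View pics/t5.png

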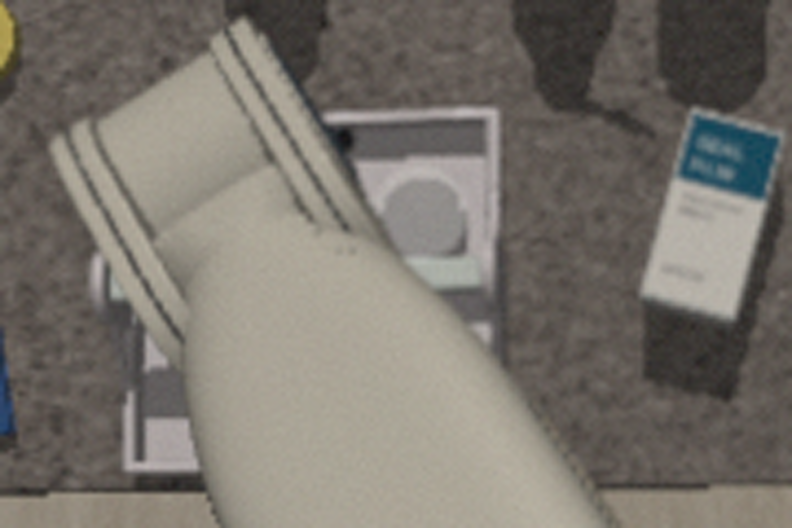

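```bash
python3 - <<'E'
from h import *
s,e,R=pose(); print(s['clock'],e)
g=grab('scene');crop(g,'s6',180,120,330,270,4)
for d in(0,-.02,-.04,-.06):
  for z in(.045,-.045,.057,-.057):
    p=proj(g,[e+R.apply([0,d,z])])[0]; print(d,z,((p-[180,120])*4).round(0))
E
```

```text
3.15 [0.49518207 0.41620721 0.07468415]
0 0.045 [164. 449.]
0 -0.045 [256. 516.]
0 0.057 [153. 441.]
0 -0.057 [270. 525.]
-0.02 0.045 [163. 416.]
-0.02 -0.045 [256. 481.]
-0.02 0.057 [152. 408.]
-0.02 -0.057 [269. 490.]
-0.04 0.045 [162. 382.]
-0.04 -0.045 [255. 446.]
-0.04 0.057 [150. 375.]
-0.04 -0.057 [269. 455.]
-0.06 0.045 [160. 348.]
-0.06 -0.045 [255. 410.]
-0.06 0.057 [149. 341.]
-0.06 -0.057 [268. 419.]
```

View pics/s6.png

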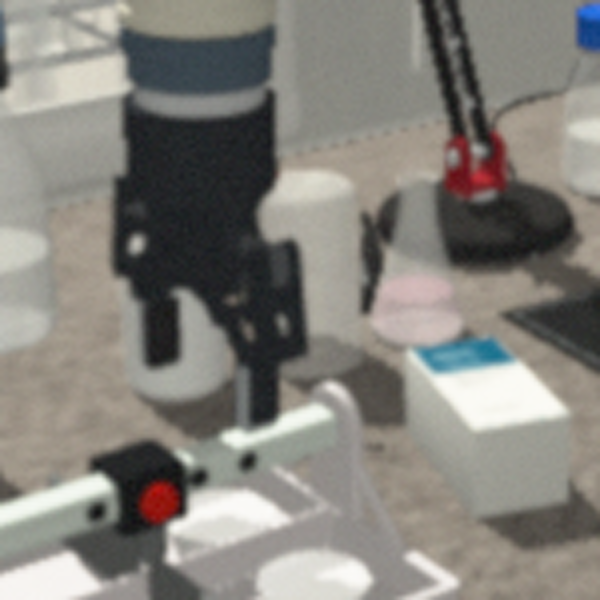

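```bash
python3 - <<'E'
from h import *
g=grab('scene')
e=np.array([.227,.5006,.1954]);z=np.array([.413,.911,0]);x=np.array([.911,-.413,0])
for d in(0,.013,.03,.05,.07):
  for k in(.045,-.045): print(d,k,proj(g,[e+z*k+[0,0,d]])[0].round(1))
R=cv2.Rodrigues(g['rvec'])[0];print('cam',-R.T@g['tvec'])
f=grab('top');R=cv2.Rodrigues(f['rvec'])[0];print('cam',-R.T@f['tvec'])
import os
g0=cv2.imread('pics/scene0.png');cv2.imwrite('pics/s0z.png',cv2.resize(g0[140:260,200:350],None,fx=5,fy=5,interpolation=cv2.INTER_CUBIC))
E
```

```text
0 0.045 [241.4 255.4]
0 -0.045 [299.8 249.5]
0.013 0.045 [241.1 247.8]
0.013 -0.045 [299.9 242. ]
0.03 0.045 [240.7 237.7]
0.03 -0.045 [300.  232.1]
0.05 0.045 [240.1 225.6]
0.05 -0.045 [300.2 220.1]
0.07 0.045 [239.6 213.2]
0.07 -0.045 [300.3 207.9]
cam [-0.32684684  0.87660143  0.57146293]
cam [0.34349609 0.22133194 1.40144816]
```

View pics/s0z.png

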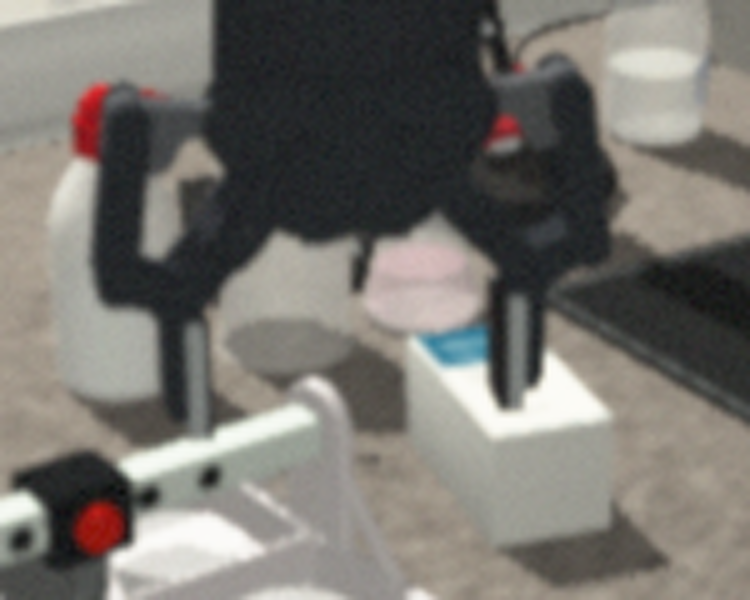

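The fingertips draw about 40-50 mm higher than the reported TCP would put them. I won't trust the height yet, so I'll back up, close in free air and look.

step_arm --pt "0 -0.5 0 0 0 0" --pt "0 -0.5 0 -0.1 0 -0.1" --pt "0 -0.3 0 0 0 0" --pt "0 0 0 0 0 0" --pt "0 0 0 0 0 0" --pt "0 0 0 0 0 0" --pt "0 0 0 0 0 0" --pt "0 0 0 0 0 0" --gripper 1

```text
clock: 4.1
ee_pos: [0.4937, 0.4148, 0.1398]
orientation: [0.509, -0.505, 0.491, -0.494]
ft_force: [0.3, 0.1, 0.1]
gripper_width: -0.0001
```

```bash
python3 - <<'E'
from h import *
togo([.4957,.4127,.065],1.1)
s,e,R=pose()
g=grab('scene');crop(g,'s7',180,120,330,270,4)
for d in(0,-.02,-.04,-.06): print(d,((proj(g,[e+R.apply([0,d,0])])[0]-[180,120])*4).round(0))
E
```

```text
t 4.1 ee [0.4937 0.4148 0.1398] axes x [ 0.03  -1.    -0.001] y [ 0.007  0.001 -1.   ] z [1.    0.03  0.007] q [ 0.57  0.44  0.14  1.27 -0.    2.11]
shift mm [ 2.2 74.8  1.4] units [0.04 1.5  0.03] turn deg [-0.4  0.6 -0. ] units [-0.08  0.12 -0.01] F [0.3 0.1 0.1] w -0.0001
0 [207. 369.]
-0.02 [206. 333.]
-0.04 [204. 297.]
-0.06 [202. 260.]
```

View pics/s7.png

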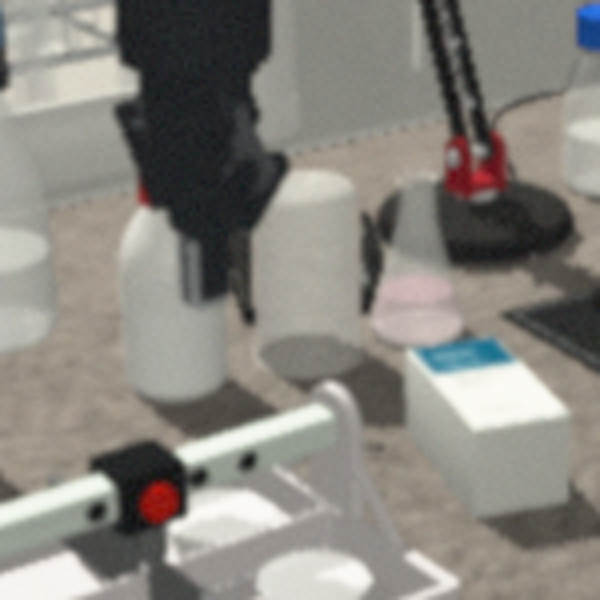

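```bash
python3 - <<'E'
from h import *
f=grab('top')
e=np.array([.227,.5006,.1954]);z=np.array([.413,.911,0])
for d in(0,.013,.05):
  for k in(.05,0,-.05): print(d,k,proj(f,[e+z*k+[0,0,d]])[0].round(1))
g0=cv2.imread('pics/top0.png');cv2.imwrite('pics/t0z.png',cv2.resize(g0[310:390,80:200],None,fx=6,fy=6,interpolation=cv2.INTER_CUBIC))
E
```

```text
0 0.05 [138.1 333.1]
0 0 [157.2 342. ]
0 -0.05 [176.5 350.9]
0.013 0.05 [136.6 333.5]
0.013 0 [155.9 342.5]
0.013 -0.05 [175.4 351.6]
0.05 0.05 [132.2 334.8]
0.05 0 [152.1 344.2]
0.05 -0.05 [172.2 353.5]
```

View pics/t0z.png

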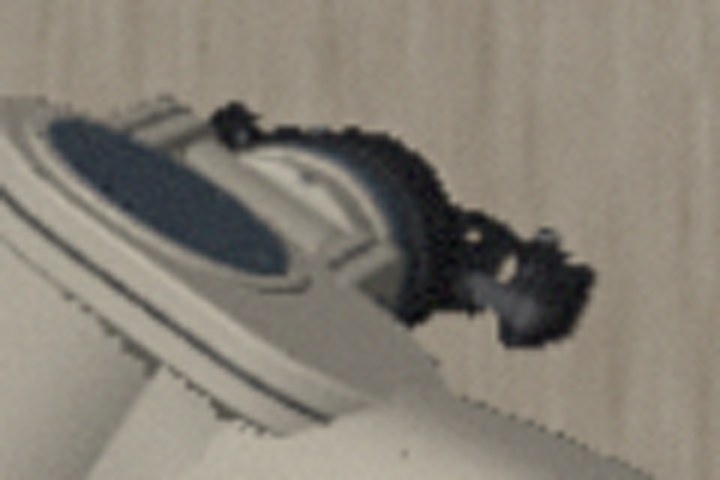

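Top view at the start matched the reported TCP horizontally, but the scene view puts both the open and closed tips about 37 mm too high. I'll reopen, go down in stages and check by eye that the near finger passes in front of the tube.

step_arm --pt "0.04 0 0.02 -0.08 0.12 0" --pt "0 0 0 0 0 0" --pt "0 0 0 0 0 0" --pt "0 0.3 0 0 0 0" --pt "0 0.4 0 0 0 0" --pt "0 0.4 0 0 0 0" --pt "0 0.4 0 0 0 0" --pt "0 0.2 0 0 0 0" --gripper 0

```text
clock: 5.0
ee_pos: [0.4963, 0.4134, 0.0539]
orientation: [0.506, -0.503, 0.495, -0.495]
ft_force: [-0.0, -0.7, -0.0]
gripper_width: 0.0855
```

```bash
python3 - <<'E'
from h import *
togo([.4957,.4127,.065],1.1)
s,e,R=pose()
g=grab('scene');crop(g,'s8',180,120,330,270,4)
for d in(0,-.02,-.04,-.06): print(d,*[((proj(g,[e+R.apply([0,d,k])])[0]-[180,120])*4).round(0) for k in (.045,-.045)])
E
```

```text
t 5.0 ee [0.4963 0.4134 0.0539] axes x [ 0.018 -1.    -0.003] y [ 0.003  0.003 -1.   ] z [1.    0.018 0.003] q [0.56 0.48 0.   1.08 0.   2.12]
shift mm [  0.7 -11.1  -0.6] units [ 0.01 -0.22 -0.01] turn deg [-0.2 -0.1 -0.2] units [-0.04 -0.01 -0.04] F [-0.  -0.7 -0. ] w 0.0855
0 [171. 482.] [260. 548.]
-0.02 [169. 449.] [259. 514.]
-0.04 [167. 416.] [258. 479.]
-0.06 [165. 382.] [257. 444.]
```

View pics/s8.png

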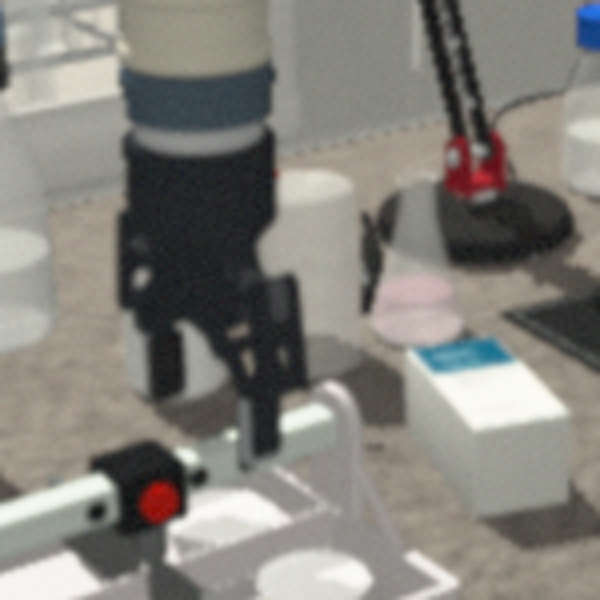

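The near finger now covers the tube, with its tip at about (257,465). That still fits a true tip about 37 mm above the reported one. Going down another 23 mm is safe under either reading: above the dish tops, with the body above the tube.

step_arm --pt "0 0.15 0 0 0 0" --pt "0 0.15 0 0 0 0" --pt "0 0.15 0 0 0 0" --pt "0 0 0 0 0 0" --pt "0 0 0 0 0 0" --pt "0 0 0 0 0 0" --pt "0 0 0 0 0 0" --pt "0 0 0 0 0 0"

```text
clock: 5.85
ee_pos: [0.4975, 0.4142, 0.0316]
orientation: [0.507, -0.502, 0.495, -0.496]
ft_force: [-0.5, -0.1, -0.2]
gripper_width: 0.0856
```

```bash
python3 - <<'E'
from h import *
togo([.4957,.4127,.029],1.1)
s,e,R=pose()
g=grab('scene');crop(g,'s9',180,120,330,270,4)
for d in(0,-.02,-.04,-.06): print(d,*[((proj(g,[e+R.apply([0,d,k])])[0]-[180,120])*4).round(0) for k in (.045,-.045)])
E
```

```text
t 5.85 ee [0.4975 0.4142 0.0316] axes x [ 0.018 -1.    -0.005] y [ 0.005  0.005 -1.   ] z [1.    0.018 0.005] q [ 0.56  0.5  -0.03  1.03  0.    2.12]
shift mm [ 1.5  2.6 -1.9] units [ 0.03  0.05 -0.04] turn deg [-0.3 -0.1 -0.3] units [-0.06 -0.01 -0.05] F [-0.5 -0.1 -0.2] w 0.0856
0 [171. 517.] [259. 585.]
-0.02 [169. 485.] [258. 551.]
-0.04 [167. 452.] [257. 517.]
-0.06 [165. 419.] [256. 483.]
```

View pics/s9.png

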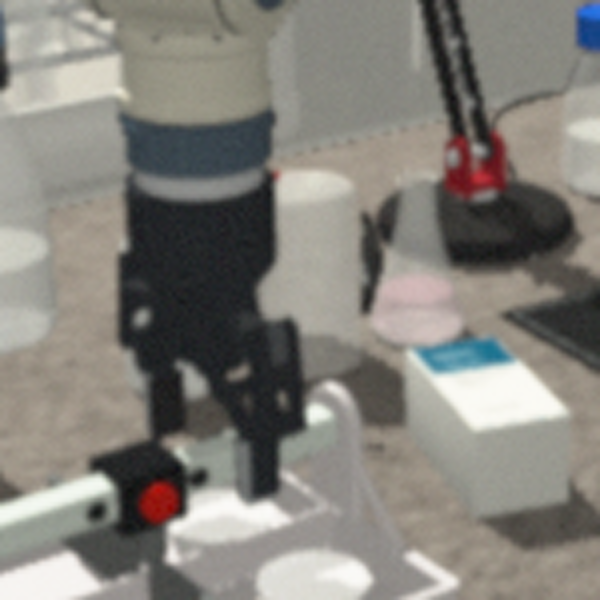

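The near finger tip is at (257,500), about z=0.08 while open. Closing should bring the pads level with the tube, so I'll close now.

step_arm --pt "0.03 0.04 -0.03 -0.06 0 -0.05" --pt "0 0 0 0 0 0" --pt "0 0 0 0 0 0" --pt "0 0 0 0 0 0" --pt "0 0 0 0 0 0" --pt "0 0 0 0 0 0" --pt "0 0 0 0 0 0" --pt "0 0 0 0 0 0" --gripper 1

```text
clock: 6.7
ee_pos: [0.496, 0.4128, 0.0299]
orientation: [0.505, -0.504, 0.495, -0.495]
ft_force: [0.0, -1.3, 0.3]
gripper_width: 0.0189
```

```bash
python3 - <<'E'
from h import *
togo([.4957,.4127,.13],1.1)
g=grab('scene');crop(g,'s10',180,120,330,270,4)
E
```

```text
t 6.7 ee [0.496  0.4128 0.0299] axes x [ 0.018 -1.    -0.   ] y [ 0.  0. -1.] z [1.    0.018 0.   ] q [ 0.56  0.5  -0.03  1.03  0.    2.12]
shift mm [   0.  -100.1   -0.3] units [ 0.   -2.   -0.01] turn deg [-0.  -0.1 -0. ] units [-0.   -0.01 -0.  ] F [ 0.  -1.3  0.3] w 0.0189
```

View pics/s10.png

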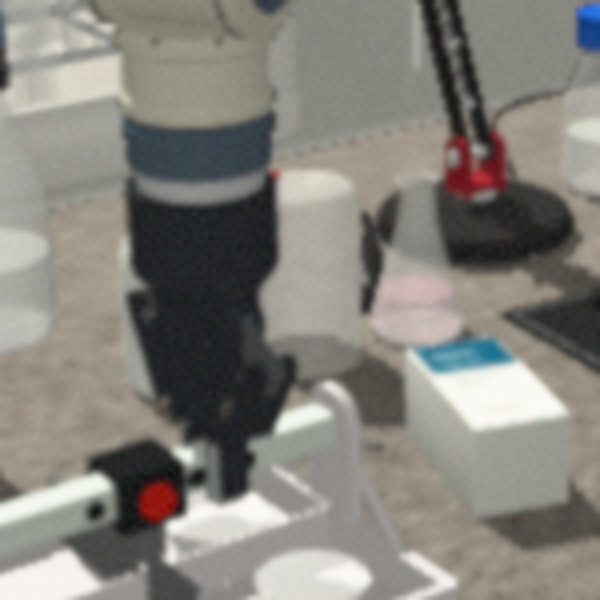

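Width is 19 mm, the tube's size, and the fingers sit on the tube at (235,450). I'll lift gently.

step_arm --pt "0 -0.06 0 0 0 0" --pt "0 -0.15 0 0 0 0" --pt "0 -0.25 0 0 0 0" --pt "0 -0.35 0 0 0 0" --pt "0 -0.35 0 0 0 0" --pt "0 -0.35 0 0 0 0" --pt "0 -0.3 0 0 0 0" --pt "0 -0.15 0 0 0 0"

```text
clock: 7.55
ee_pos: [0.4932, 0.4104, 0.1306]
orientation: [-0.501, 0.508, -0.496, 0.495]
ft_force: [-0.0, 0.7, -7.4]
gripper_width: 0.0194
```

```bash
python3 - <<'E'
from h import *
togo([.4957,.4127,.13],1.1)
g=grab('scene','s11')
E
```

```text
t 7.55 ee [0.4932 0.4104 0.1306] axes x [ 0.018 -1.     0.007] y [-0.008 -0.007 -1.   ] z [ 1.     0.018 -0.009] q [ 0.56  0.45  0.14  1.27 -0.    2.12]
shift mm [-2.3  0.6  2.5] units [-0.05  0.01  0.05] turn deg [ 0.5 -0.1  0.4] units [ 0.1  -0.01  0.08] F [-0.   0.7 -7.4] w 0.0194
```

View pics/s11.png

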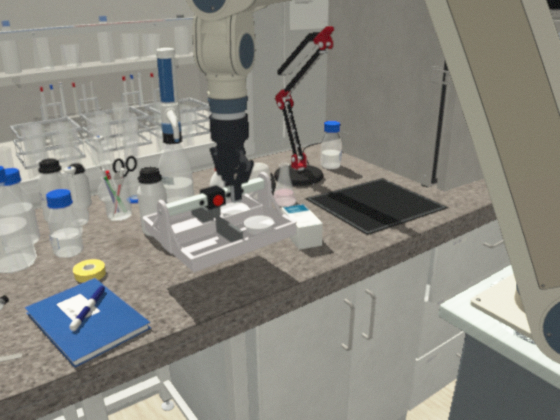

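Lifted at -7.4 N (about 0.78 kg). The caddy is level, at about (222,222), and hangs clear of the bench. I'll carry it towards the mat.

step_arm --pt "0.15 0 0 0.05 0 0.04" --pt "0.3 0 0 0.05 0 0.04" --pt "0.45 0 0.05 0 0 0" --pt "0.5 0 0 0 0 0" --pt "0.5 0 0 0 0.1 0" --pt "0.5 0 0 0 0.1 0" --pt "0.5 0 0 0 0.1 0" --pt "0.5 0 0 0 0.1 0"

```text
clock: 8.4
ee_pos: [0.4935, 0.2326, 0.1255]
orientation: [0.495, -0.499, 0.504, -0.503]
ft_force: [-0.2, -0.5, -7.6]
gripper_width: 0.0194
```

```bash
python3 - <<'E'
from h import *
togo([.5664,-.1253,.13],-3.2)
E
```

```text
t 8.4 ee [0.4935 0.2326 0.1255] axes x [-0.014 -1.     0.003] y [-0.005 -0.003 -1.   ] z [ 1.    -0.014 -0.005] q [ 0.29  0.29 -0.12  1.17 -0.    1.87]
shift mm [356.8  -3.9  77.7] units [ 7.14 -0.08  1.55] turn deg [0.3 2.4 0.2] units [0.06 0.48 0.03] F [-0.2 -0.5 -7.6] w 0.0194
```

step_arm --pt "0.5 -0.02 0 0.05 0.05 0.03" --pt "0.5 -0.02 0 0 0.05 0" --pt "0.5 -0.02 0 0 0 0" --pt "0.5 -0.02 0 0 0 0" --pt "0.5 0 0.1 0 0 0" --pt "0.5 0 0.1 0 0 0" --pt "0.5 0 0.2 0 0 0" --pt "0.5 0 0.2 0 0 0"

```text
clock: 9.2
ee_pos: [0.5111, 0.0197, 0.1248]
orientation: [0.491, -0.497, 0.507, -0.505]
ft_force: [-0.1, -0.4, -7.4]
gripper_width: 0.0187
```

```bash
python3 - <<'E'
from h import *
togo([.5664,-.1253,.13],-3.2)
grab('scene','s12')
E
```

```text
t 9.2 ee [0.5111 0.0197 0.1248] axes x [-0.024 -1.     0.003] y [-0.008 -0.003 -1.   ] z [ 1.    -0.024 -0.008] q [-0.12  0.23 -0.2   1.15 -0.    1.47]
shift mm [143.6  -5.2  58.7] units [ 2.87 -0.1   1.17] turn deg [0.4 1.8 0.2] units [0.09 0.37 0.04] F [-0.1 -0.4 -7.4] w 0.0187
```

View pics/s12.png

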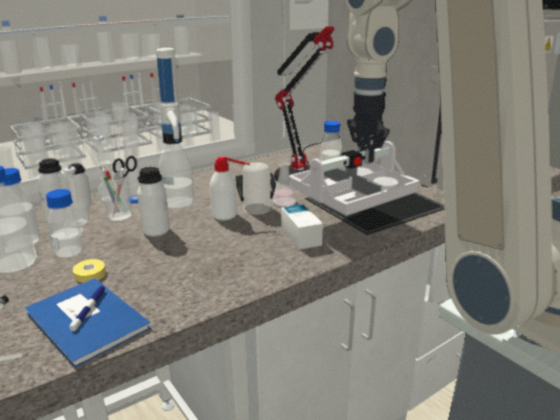

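The caddy hangs level over the mat's near-left part, at about (350,190). I'll slow down and centre it.

step_arm --pt "0.5 0 0.2 0.05 0.15 0.03" --pt "0.5 0 0.2 0.04 0.15 0" --pt "0.5 0 0.2 0 0.1 0" --pt "0.4 0 0.2 0 0 0" --pt "0.3 0 0.15 0 0 0" --pt "0.2 0 0.1 0 0 0" --pt "0.1 0 0 0 0 0" --pt "0 0 0 0 0 0"

```text
clock: 10.05
ee_pos: [0.5554, -0.1185, 0.1204]
orientation: [0.482, -0.485, 0.517, -0.515]
ft_force: [-0.3, 0.8, -7.2]
gripper_width: 0.0195
```

```bash
python3 - <<'E'
from h import *
togo([.5664,-.1253,.13],-3.2)
f=grab('top');crop(f,'t13',300,130,460,280,3.9)
g=grab('scene');crop(g,'s13',260,110,460,240,3.9)
E
```

```text
t 10.05 ee [ 0.5554 -0.1185  0.1204] axes x [-0.065 -0.998  0.002] y [-0.005 -0.002 -1.   ] z [ 0.998 -0.065 -0.005] q [-0.36  0.32 -0.08  1.17 -0.    1.28]
shift mm [ 6.1 -9.6 11.4] units [ 0.12 -0.19  0.23] turn deg [ 0.3 -0.5  0.1] units [ 0.06 -0.11  0.02] F [-0.3  0.8 -7.2] w 0.0195
```

View pics/t13.png

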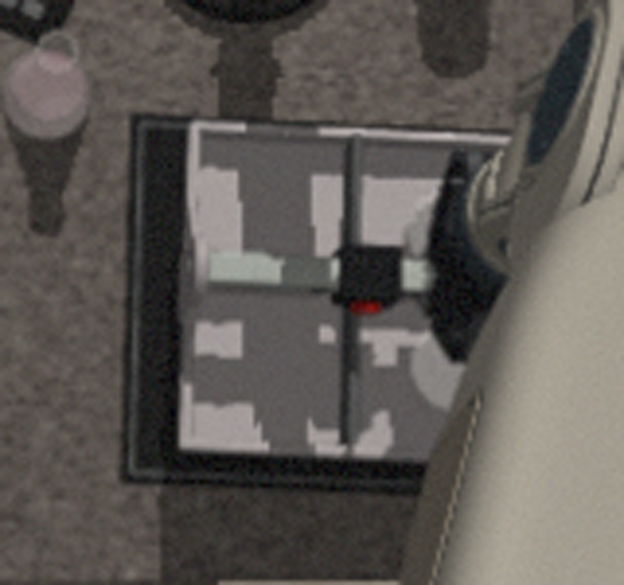

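View pics/s13.png

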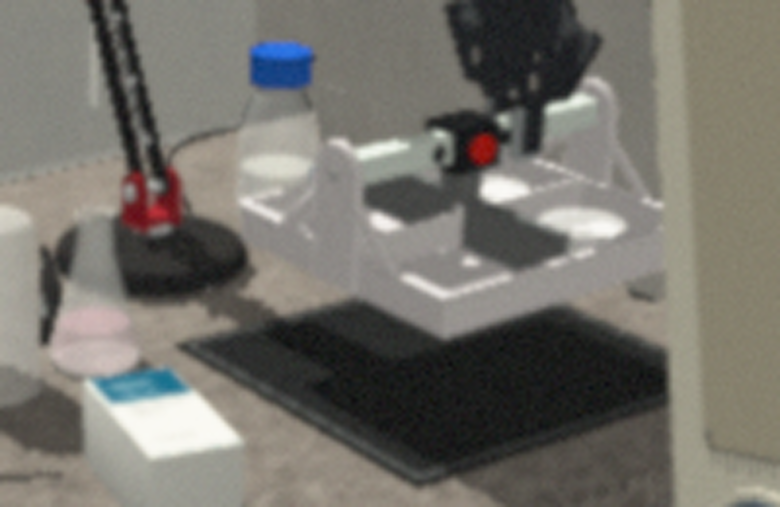

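The caddy hangs level over the mat. The left rim corners in t13 are (192,123) and (180,450). From those I'll compute the actual caddy centre for the last correction.

```bash
python3 - <<'E'
from h import *
f=grab('top')
c=lambda p:(np.array(p,float)+.5)/3.9-.5+[300,130]
P=onz(f,c([(192,123),(180,450)]),.124); d=P[0]-P[1]; L=np.linalg.norm(d); a=np.degrees(np.arctan2(d[1],d[0]))
print(P.round(4),'len',L,'y-axis ang',a)
m=P.mean(0)[:2]; ux=np.array([np.sin(np.radians(a)),-np.cos(np.radians(a))]); C=m+.116*ux
print('centre',C)
Pc=onz(f,c([(332,246),(400,246),(400,308),(334,308)]),.101+.0904);print('collar',Pc.mean(0), 'expected C-8:',C-.008*ux)
e=bot.observe()['ee_pos'];r=(e[:2]-C);print('tcp offset along x',r@ux,'y',r@np.array([-ux[1],ux[0]]))
M=onz(f,c([(130,115),(122,480)]),.003);print('mat left',M)
E
```

```text
[[0.6724 0.0283 0.124 ]
 [0.455  0.0439 0.124 ]] len 0.21789410829931016 y-axis ang -4.10452754332136
centre [ 0.55540353 -0.07958571]
collar [ 0.55532899 -0.06717209  0.1914    ] expected C-8: [ 0.55597614 -0.07160622]
tcp offset along x 0.03786181122789511 y 0.0027818287456091383
mat left [[0.71000143 0.0550475  0.003     ]
 [0.44498309 0.06888505 0.003     ]]
```

step_arm --pt "0.12 0 0.24 0.06 -0.12 0.02" --pt "0 0.1 0 0 0 0" --pt "0 0.2 0 0 0 0" --pt "0 0.25 0 0 0 0" --pt "0 0.25 0 0 0 0" --pt "0 0.2 0 0 0 0" --pt "0 0.1 0 0 0 0" --pt "0 0 0 0 0 0"

```text
clock: 11.0
ee_pos: [0.5675, -0.1217, 0.0611]
orientation: [0.488, -0.487, 0.512, -0.512]
ft_force: [-0.2, 0.6, -7.3]
gripper_width: 0.0188
```

```bash
python3 - <<'E'
from h import *
togo([.5664,-.1253,.034],-3.0)
E
```

```text
t 11.0 ee [ 0.5675 -0.1217  0.0611] axes x [-0.049 -0.999 -0.001] y [ 0.001  0.001 -1.   ] z [ 0.999 -0.049  0.001] q [-0.36  0.38 -0.16  1.04  0.    1.26]
shift mm [ 3.7 27.1 -1. ] units [ 0.07  0.54 -0.02] turn deg [-0.   0.2 -0. ] units [-0.01  0.04 -0.01] F [-0.2  0.6 -7.3] w 0.0188
```

step_arm --pt "0.07 0.05 -0.02 0 0.04 0" --pt "0 0.12 0 0 0 0" --pt "0 0.12 0 0 0 0" --pt "0 0.1 0 0 0 0" --pt "0 0.06 0 0 0 0" --pt "0 0.03 0 0 0 0" --pt "0 0 0 0 0 0" --pt "0 0 0 0 0 0"

```text
clock: 11.8
ee_pos: [0.5674, -0.126, 0.0365]
orientation: [-0.487, 0.486, -0.512, 0.514]
ft_force: [-0.0, 0.2, -7.1]
gripper_width: 0.0189
```

```bash
python3 - <<'E'
from h import *
togo([.5664,-.1253,.034],-3.0)
g=grab('scene');crop(g,'s14',260,110,460,240,3.9)
f=grab('top');crop(f,'t14',300,130,460,280,3.9)
E
```

```text
t 11.8 ee [ 0.5674 -0.126   0.0365] axes x [-0.053 -0.999  0.   ] y [ 0.003 -0.    -1.   ] z [ 0.999 -0.053  0.003] q [-0.36  0.4  -0.19  0.97  0.    1.26]
shift mm [-0.7  2.5 -1.1] units [-0.01  0.05 -0.02] turn deg [-0.2 -0.   0. ] units [-0.04 -0.01  0.  ] F [-0.   0.2 -7.1] w 0.0189
```

View pics/t14.png

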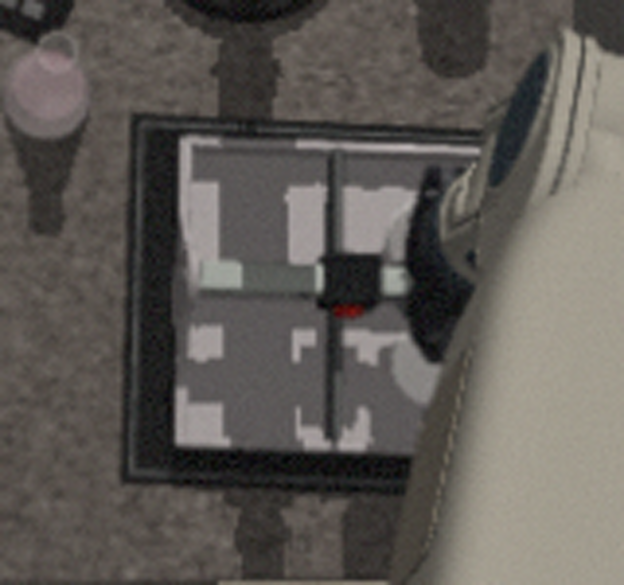

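View pics/s14.png

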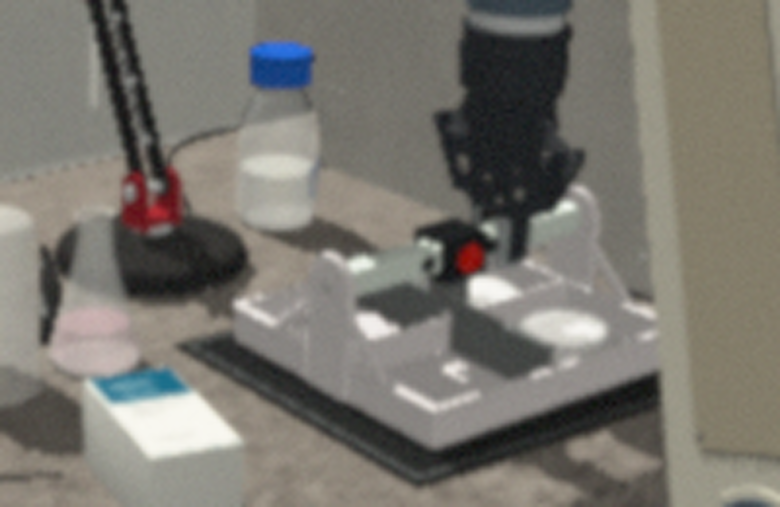

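```bash
python3 - <<'E'
from h import *
f=grab('top')
c=lambda p:(np.array(p,float)+.5)/3.9-.5+[300,130]
P=onz(f,c([(180,137),(175,446)]),.0405); d=P[0]-P[1]; L=np.linalg.norm(d); a=np.degrees(np.arctan2(d[1],d[0]))
print(P.round(4),'len',L,'y-axis ang',a)
m=P.mean(0)[:2]; a=-3.1; ux=np.array([np.sin(np.radians(a)),-np.cos(np.radians(a))]); print('centre',m+.116*ux)
M=onz(f,c([(130,115),(122,480)]),.003);print('mat left',M)
E
```

```text
[[0.6838 0.0246 0.0405]
 [0.4651 0.0357 0.0405]] len 0.21891157958562027 y-axis ang -2.901862584896181
centre [ 0.5681879  -0.08568518]
mat left [[0.71000143 0.0550475  0.003     ]
 [0.44498309 0.06888505 0.003     ]]
```

step_arm --pt "0 0.03 -0.02 0 0 0" --pt "0 0.03 0 0 0 0" --pt "0 0.02 0 0 0 0" --pt "0 0.01 0 0 0 0" --pt "0 0 0 0 0 0" --pt "0 0 0 0 0 0" --pt "0 0 0 0 0 0" --pt "0 0 0 0 0 0"

```text
clock: 12.75
ee_pos: [0.5678, -0.1271, 0.0343]
orientation: [-0.488, 0.485, -0.511, 0.516]
ft_force: [-0.5, -2.3, 0.3]
gripper_width: 0.0186
```

```bash
python3 - <<'E'
from h import *
togo([.5664,-.1253,.034],-3.0)
E
```

```text
t 12.75 ee [ 0.5678 -0.1271  0.0343] axes x [-0.053 -0.999  0.002] y [ 0.008 -0.003 -1.   ] z [ 0.999 -0.053  0.008] q [-0.36  0.4  -0.2   0.96  0.    1.26]
shift mm [-1.7  0.2 -1.5] units [-0.03  0.   -0.03] turn deg [-0.4 -0.1  0.1] units [-0.09 -0.01  0.02] F [-0.5 -2.3  0.3] w 0.0186
```

The force has dropped to zero, so the caddy stands on the mat. Its centre is (0.568,-0.086) against the mat's (0.5685,-0.0874). I'll let go.

step_arm --pt "0 0 0 0 0 0" --pt "0 0 0 0 0 0" --pt "0 0 0 0 0 0" --pt "0 0 0 0 0 0" --pt "0 0 0 0 0 0" --pt "0 0 0 0 0 0" --pt "0 0 0 0 0 0" --pt "0 0 0 0 0 0" --gripper 0

```text
clock: 13.55
ee_pos: [0.5689, -0.1265, 0.0348]
orientation: [-0.489, 0.485, -0.51, 0.516]
ft_force: [0.4, 0.4, 0.5]
gripper_width: 0.0852
```

```bash
python3 - <<'E'
from h import *
togo([.568,-.079,.033],-3.0)
g=grab('scene');crop(g,'s15',260,110,460,240,3.9)
f=grab('top');crop(f,'t15',300,130,460,280,3.9)
E
```

```text
t 13.55 ee [ 0.5689 -0.1265  0.0348] axes x [-0.053 -0.999  0.002] y [ 0.01  -0.002 -1.   ] z [ 0.999 -0.053  0.01 ] q [-0.36  0.4  -0.2   0.96  0.    1.26]
shift mm [-47.4   1.6  -3.4] units [-0.95  0.03 -0.07] turn deg [-0.6 -0.   0.1] units [-0.12 -0.01  0.02] F [0.4 0.4 0.5] w 0.0852
```

View pics/t15.png

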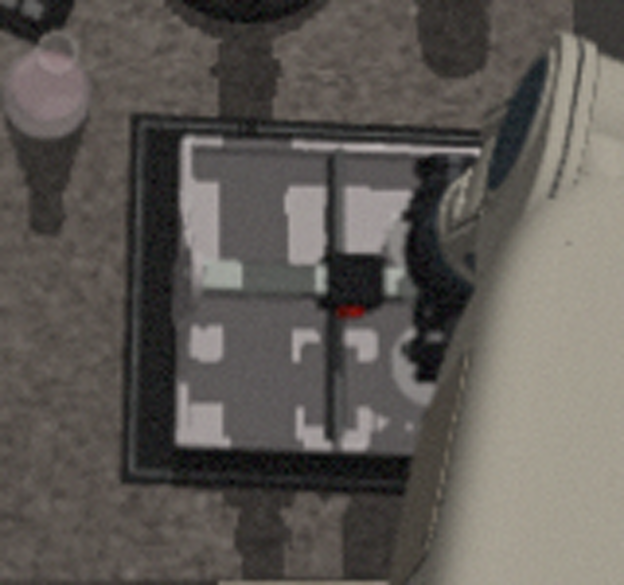

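View pics/s15.png

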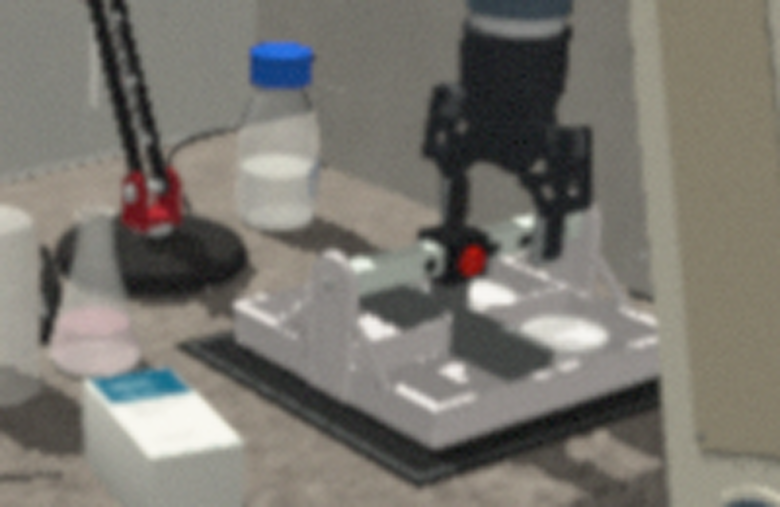

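Released; the caddy stayed where it was. The collar in t15 has corners at about (330,255) and (384,310). I'll measure it against the tube line.

```bash
python3 - <<'E'
from h import *
f=grab('top')
c=lambda p:(np.array(p,float)+.5)/3.9-.5+[300,130]
P=onz(f,c([(329,255),(383,254),(384,310),(330,309)]),.104);print(P.round(4),P.mean(0))
T=onz(f,c([(204,261),(314,265),(314,293),(204,290)]),.097);print('tube',T.mean(0), T.round(4))
togo([.5695,-.080,.031],-3.1)
E
```

```text
[[ 0.5858 -0.0634  0.104 ]
 [ 0.5861 -0.0999  0.104 ]
 [ 0.5481 -0.0987  0.104 ]
 [ 0.5493 -0.0623  0.104 ]] [ 0.56731286 -0.08108146  0.104     ]
tube [ 0.57254832 -0.01696809  0.097     ] [[ 0.5841  0.0197  0.097 ]
 [ 0.5804 -0.0544  0.097 ]
 [ 0.5614 -0.0536  0.097 ]
 [ 0.5643  0.0204  0.097 ]]
t 13.7 ee [ 0.5689 -0.1265  0.0348] axes x [-0.053 -0.999  0.002] y [ 0.01  -0.002 -1.   ] z [ 0.999 -0.053  0.01 ] q [-0.36  0.4  -0.2   0.96  0.    1.26]
shift mm [-46.4   3.7  -1.9] units [-0.93  0.07 -0.04] turn deg [-0.6  0.1  0.1] units [-0.12  0.01  0.02] F [-1.  -0.   0.7] w 0.0858
```

step_arm --pt "-0.2 0.02 -0.03 -0.12 0 0.02" --pt "-0.3 0.02 0 0 0 0" --pt "-0.25 0.02 0 0 0 0" --pt "-0.15 0 0 0 0 0" --pt "-0.03 0 0 0 0 0" --pt "0 0 0 0 0 0" --pt "0 0 0 0 0 0" --pt "0 0 0 0 0 0"

```text
clock: 14.5
ee_pos: [0.5698, -0.0745, 0.0314]
orientation: [0.487, -0.487, 0.513, -0.512]
ft_force: [-1.1, 0.1, 0.2]
gripper_width: 0.0853
```

```bash
python3 - <<'E'
from h import *
togo([.5695,-.080,.032],-3.1)
g=grab('scene');crop(g,'s16',260,110,460,240,3.9)
E
```

```text
t 14.5 ee [ 0.5698 -0.0745  0.0314] axes x [-0.051 -0.999 -0.   ] y [-0.001  0.    -1.   ] z [ 0.999 -0.051 -0.001] q [-0.28  0.4  -0.21  0.96  0.    1.35]
shift mm [ 5.5 -0.6 -0.1] units [ 0.11 -0.01 -0.  ] turn deg [ 0.1  0.2 -0. ] units [ 0.02  0.04 -0.  ] F [-1.1  0.1  0.2] w 0.0853
```

View pics/s16.png

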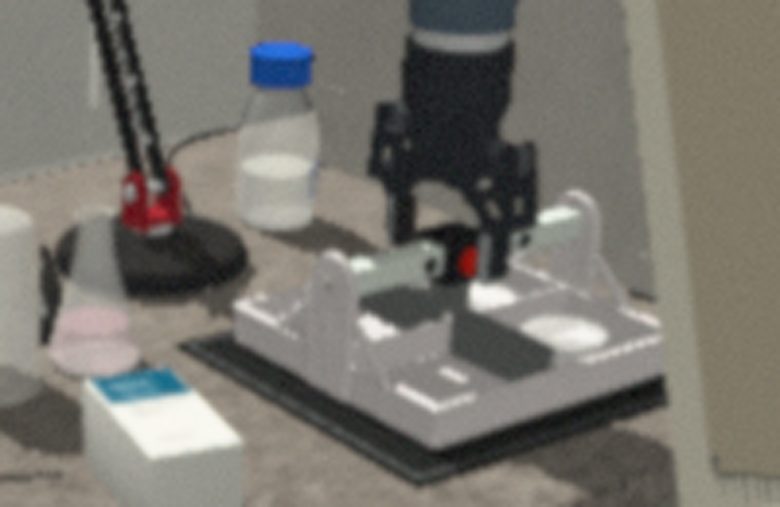

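step_arm --pt "0.11 0 0 0.02 0.04 0" --pt "0 0 0 0 0 0" --pt "0 0 0 0 0 0" --pt "0 0 0 0 0 0" --pt "0 0 0 0 0 0" --pt "0 0 0 0 0 0" --pt "0 0 0 0 0 0" --pt "0 0 0 0 0 0" --gripper 0.62

```text
clock: 15.35
ee_pos: [0.5697, -0.0818, 0.032]
orientation: [-0.486, 0.485, -0.514, 0.514]
ft_force: [0.7, 0.1, 1.5]
gripper_width: 0.0351
```

```bash
python3 - <<'E'
from h import *
togo([.5695,-.080,.032],-3.1)
g=grab('scene');crop(g,'s17',260,110,460,240,3.9)
f=grab('top');crop(f,'t17',300,130,460,280,3.9)
E
```

```text
t 15.35 ee [ 0.5697 -0.0818  0.032 ] axes x [-0.057 -0.998 -0.001] y [ 0.001  0.    -1.   ] z [ 0.998 -0.057  0.001] q [-0.29  0.4  -0.21  0.96  0.    1.34]
shift mm [-1.8 -0.  -0.3] units [-0.04 -0.   -0.01] turn deg [-0.1 -0.2 -0. ] units [-0.01 -0.03 -0.01] F [0.7 0.1 1.5] w 0.0351
```

View pics/s17.png

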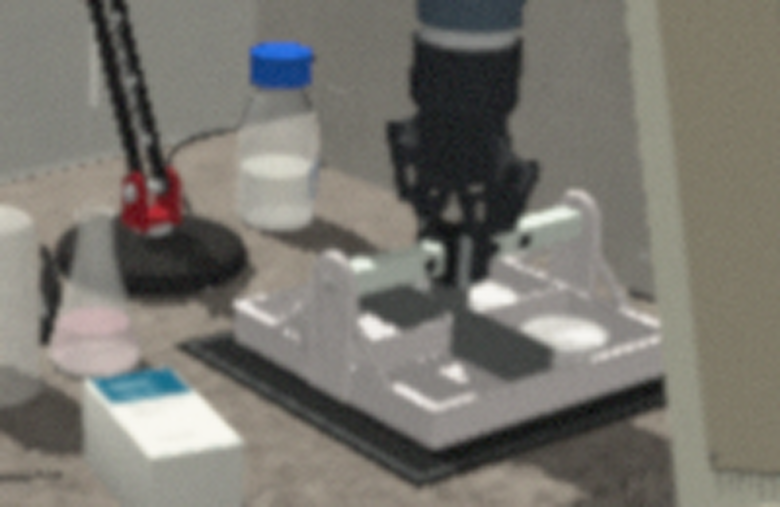

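View pics/t17.png

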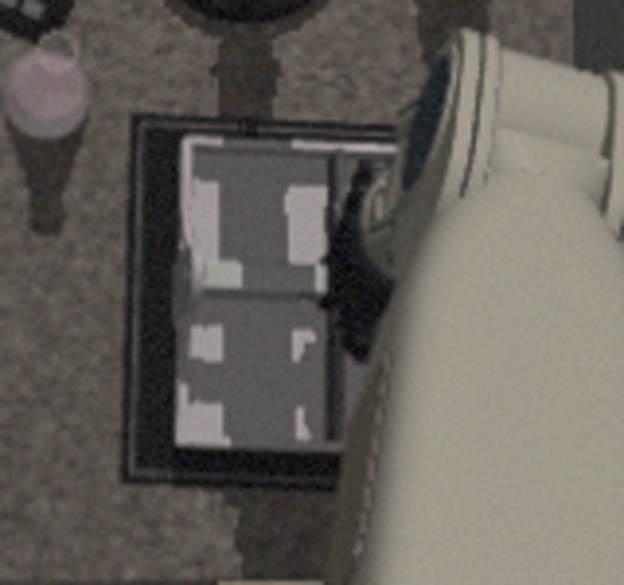

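Width is 35 mm, so the button is pressed flush, and the caddy hasn't moved. I'll slide 30 mm towards the dishes.

step_arm --pt "0.05 0 0 0 0 0" --pt "0.1 0 0 0 0 0" --pt "0.1 0 0 0 0 0" --pt "0.1 0 0 0 0 0" --pt "0.1 0 0 0 0 0" --pt "0.08 0 0 0 0 0" --pt "0.03 0 0 0 0 0" --pt "0 0 0 0 0 0"

```text
clock: 16.25
ee_pos: [0.5681, -0.1126, 0.032]
orientation: [-0.486, 0.485, -0.514, 0.514]
ft_force: [0.4, 1.1, 1.4]
gripper_width: 0.0353
```

```bash
python3 - <<'E'
from h import *
togo([.5695-.0015,-.0818-.030,.032],-3.1)
g=grab('scene');crop(g,'s18',260,110,460,240,3.9)
f=grab('top');crop(f,'t18',300,130,460,280,3.9)
E
```

```text
t 16.25 ee [ 0.5681 -0.1126  0.032 ] axes x [-0.058 -0.998 -0.001] y [ 0.002  0.001 -1.   ] z [ 0.998 -0.058  0.002] q [-0.34  0.4  -0.2   0.97  0.    1.29]
shift mm [-0.8 -0.  -0.1] units [-0.02 -0.   -0.  ] turn deg [-0.1 -0.2 -0. ] units [-0.02 -0.04 -0.01] F [0.4 1.1 1.4] w 0.0353
```

View pics/s18.png

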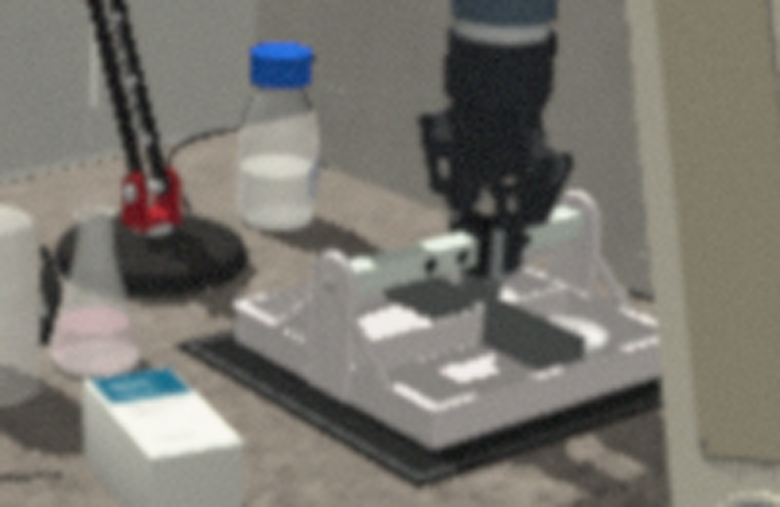

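View pics/t18.png

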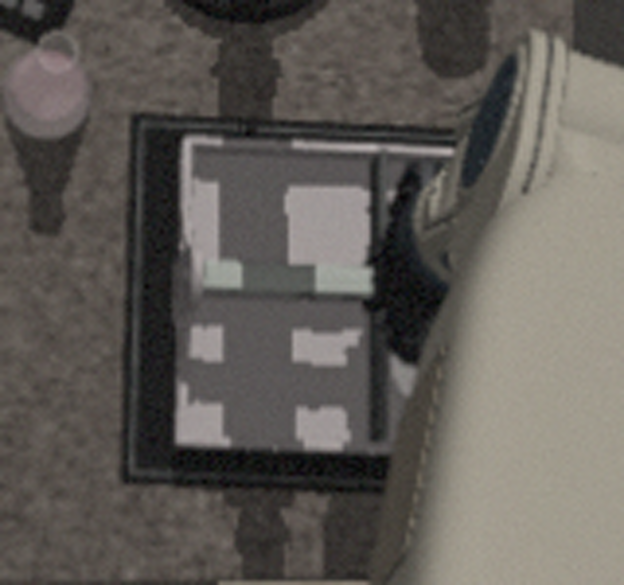

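The panel moved from row position (330) to (378) in t18 and the caddy stayed put. I'll let go; the button should pop out.

step_arm --pt "0 0 0 0 0 0" --pt "0 0 0 0 0 0" --pt "0 0 0 0 0 0" --pt "0 0 0 0 0 0" --pt "0 0 0 0 0 0" --pt "0 0 0 0 0 0" --pt "0 0 0 0 0 0" --pt "0 0 0 0 0 0" --gripper 0

```text
clock: 17.15
ee_pos: [0.5679, -0.112, 0.0316]
orientation: [-0.486, 0.485, -0.514, 0.514]
ft_force: [-0.6, 0.6, -0.1]
gripper_width: 0.0855
```

step_arm --pt "0 -0.2 0 0 0 0" --pt "0 -0.6 0 0 0 0" --pt "0 -0.8 0 0 0 0" --pt "0 -0.9 0 0 0 0" --pt "-0.5 -0.4 -0.3 0 0 0" --pt "-0.9 0 -0.3 0 0 0" --pt "-0.9 0 -0.3 0 0 0" --pt "-0.9 0 -0.3 0 0 0"

```text
clock: 17.95
ee_pos: [0.5173, 0.0507, 0.1874]
orientation: [-0.485, 0.482, -0.515, 0.517]
ft_force: [0.0, 1.0, -0.4]
gripper_width: 0.0856
```

```bash
python3 - <<'E'
from h import *
togo([.535,.2033,.15],-15.8)
g=grab('scene');crop(g,'s19',280,130,440,230,4.8)
f=grab('top');crop(f,'t19',250,130,450,280,3.9)
E
```

```text
t 17.95 ee [0.5173 0.0507 0.1874] axes x [-0.066 -0.998 -0.   ] y [ 0.005  0.    -1.   ] z [ 0.998 -0.066  0.005] q [-0.06  0.21 -0.07  1.29  0.    1.57]
shift mm [-153.4   37.5    7.5] units [-3.07  0.75  0.15] turn deg [-0.3 12.  -0.1] units [-0.05  2.41 -0.01] F [ 0.   1.  -0.4] w 0.0856
```

View pics/s19.png

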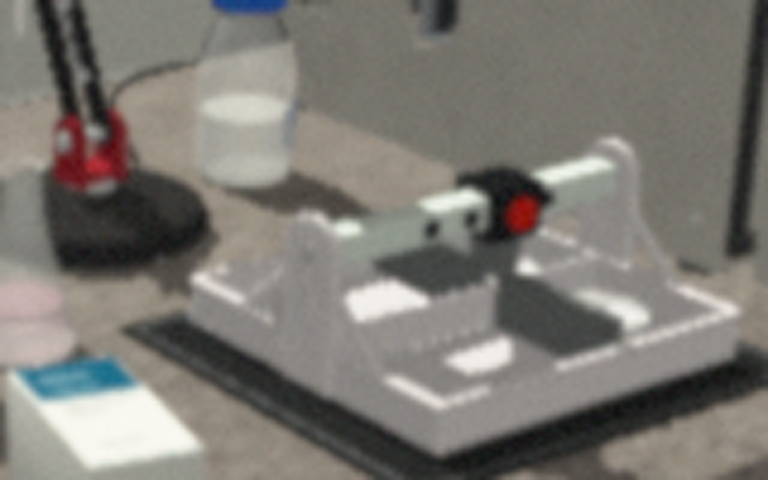

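View pics/t19.png

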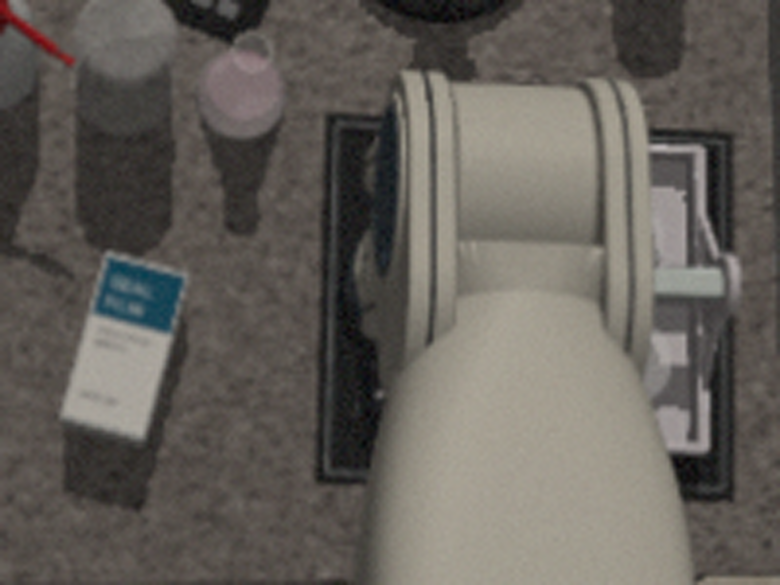

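In s19 the red button stands out again at (522,213), the divider is at its new place, and both dishes are still on their side. The carton is undisturbed. Next I'll move over the carton, turning the jaws across its 60 mm width.

step_arm --pt "-0.38 0 0.02 0 -1 0" --pt "-0.38 0 0.05 0 -1 0" --pt "-0.37 0 0.09 0 -1 0" --pt "-0.37 0 0.12 0 -1 0" --pt "-0.35 0 0.15 0 -1 0" --pt "-0.34 0 0.18 0 -1 0" --pt "-0.32 0 0.21 0 -1 0" --pt "-0.2 0 0.2 0 -1 0"

```text
clock: 18.85
ee_pos: [0.5335, 0.2052, 0.1947]
orientation: [0.638, -0.634, 0.306, -0.313]
ft_force: [-0.1, -1.2, 0.3]
gripper_width: 0.0853
```

```bash
python3 - <<'E'
from h import *
togo([.535,.2033,.12],74.2)
E
```

```text
t 18.85 ee [0.5335 0.2052 0.1947] axes x [ 0.617 -0.787  0.006] y [ 0.011  0.001 -1.   ] z [0.787 0.617 0.009] q [ 0.22  0.29  0.06  1.33 -0.    1.13]
shift mm [ 2.  74.7 -0.7] units [ 0.04  1.49 -0.01] turn deg [ -0.4 -36.1   0.5] units [-0.08 -7.22  0.1 ] F [-0.1 -1.2  0.3] w 0.0853
```

step_arm --pt "0.04 0 0 -0.08 -0.95 0.1" --pt "0 0.2 0 0 -0.95 0" --pt "0 0.3 0 0 -0.95 0" --pt "0 0.3 0 0 -0.95 0" --pt "0 0.3 0 0 -0.95 0" --pt "0 0.3 0 0 -0.95 0" --pt "0 0.1 0 0 -0.9 0" --pt "0 0 0 0 -0.5 0"

```text
clock: 19.65
ee_pos: [0.5374, 0.2037, 0.1223]
orientation: [0.703, -0.7, 0.089, -0.092]
ft_force: [-0.2, 0.1, 0.6]
gripper_width: 0.0855
```

```bash
python3 - <<'E'
from h import *
togo([.535,.2033,.001],74.2)
g=grab('scene');crop(g,'s20',210,120,390,260,4.2)
E
```

```text
t 19.65 ee [0.5374 0.2037 0.1223] axes x [ 0.967 -0.254  0.004] y [ 0.005  0.003 -1.   ] z [0.254 0.967 0.004] q [ 0.22  0.33 -0.07  1.17  0.    0.47]
shift mm [ -2.6 121.3  -1.6] units [-0.05  2.43 -0.03] turn deg [-0.3  1.1  0.2] units [-0.05  0.22  0.04] F [-0.2  0.1  0.6] w 0.0855
```

View pics/s20.png

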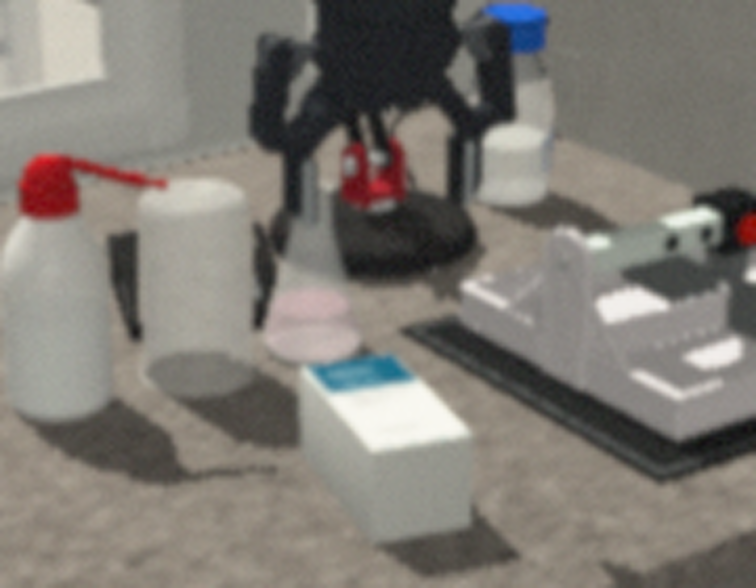

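The gripper hangs squarely over the carton (top at about (385,400)), with fingers at (300,200) and (465,190). I'll go down to just above its top.

step_arm --pt "-0.05 0.2 -0.03 -0.05 0.22 0.04" --pt "0 0.4 0 0 0 0" --pt "0 0.45 0 0 0 0" --pt "0 0.4 0 0 0 0" --pt "0 0.3 0 0 0 0" --pt "0 0.15 0 0 0 0" --pt "0 0 0 0 0 0" --pt "0 0 0 0 0 0"

```text
clock: 20.5
ee_pos: [0.5355, 0.2014, 0.0249]
orientation: [-0.7, 0.7, -0.102, 0.103]
ft_force: [0.0, -0.6, 0.9]
gripper_width: 0.0855
```

```bash
python3 - <<'E'
from h import *
togo([.535,.2033,.001],74.2)
g=grab('scene');crop(g,'s21',210,120,390,260,4.2)
s,e,R=pose()
for k in(.043,-.043): print(((proj(g,[e+R.apply([0,-.049,k])])[0]-[210,120])*4.2).round(0))
E
```

```text
t 20.5 ee [0.5355 0.2014 0.0249] axes x [ 0.958 -0.287  0.003] y [ 0.002 -0.001 -1.   ] z [0.287 0.958 0.   ] q [ 0.21  0.4  -0.23  0.94 -0.    0.5 ]
shift mm [-1.  23.9  1.7] units [-0.02  0.48  0.03] turn deg [-0.  -0.9  0.1] units [-0.   -0.18  0.03] F [ 0.  -0.6  0.9] w 0.0855
[313. 385.]
[454. 364.]
```

View pics/s21.png

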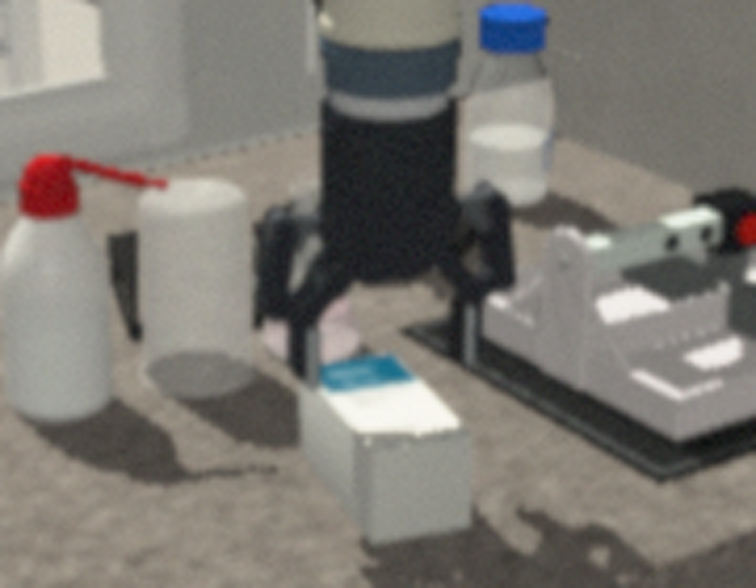

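The tips are at (312,385) and (466,365), where the 37 mm offset model puts them (313,385 and 454,364). I'll go down the last 24 mm.

step_arm --pt "-0.02 0.1 0.03 0 -0.18 0.03" --pt "0 0.12 0 0 0 0" --pt "0 0.12 0 0 0 0" --pt "0 0.1 0 0 0 0" --pt "0 0.04 0 0 0 0" --pt "0 0 0 0 0 0" --pt "0 0 0 0 0 0" --pt "0 0 0 0 0 0"

```text
clock: 21.35
ee_pos: [0.5361, 0.2036, 0.0007]
orientation: [0.701, -0.7, 0.096, -0.098]
ft_force: [0.2, -0.3, 0.3]
gripper_width: 0.0855
```

```bash
python3 - <<'E'
from h import *
togo([.535,.2033,.001],74.2)
g=grab('scene');crop(g,'s22',210,120,390,260,4.2)
E
```

```text
t 21.35 ee [0.5361 0.2036 0.0007] axes x [ 0.963 -0.271  0.003] y [ 0.003  0.001 -1.   ] z [0.271 0.963 0.002] q [ 0.22  0.42 -0.26  0.88  0.    0.49]
shift mm [-1.  -0.3 -0.6] units [-0.02 -0.01 -0.01] turn deg [-0.1  0.1  0.2] units [-0.02  0.01  0.03] F [ 0.2 -0.3  0.3] w 0.0855
```

View pics/s22.png

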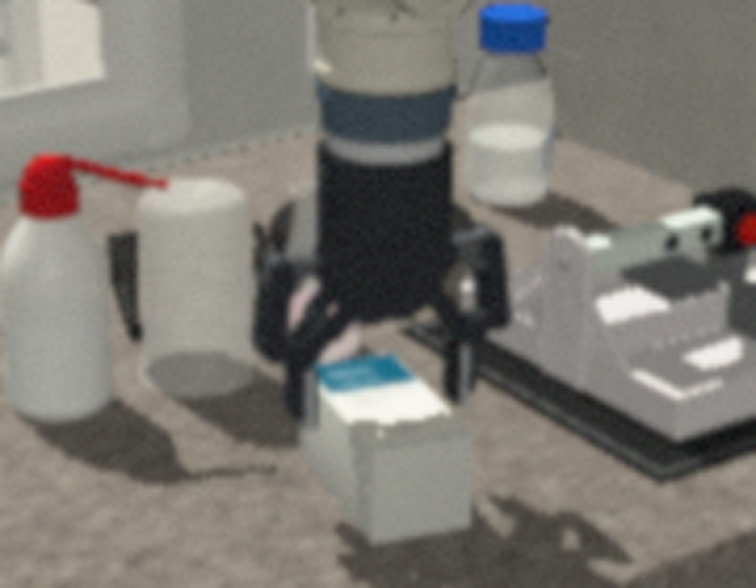

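Both fingers now straddle the carton just below its top edge, so I'll close.

step_arm --pt "0 0 0 0 0 0" --pt "0 0 0 0 0 0" --pt "0 0 0 0 0 0" --pt "0 0 0 0 0 0" --pt "0 0 0 0 0 0" --pt "0 0 0 0 0 0" --pt "0 0 0 0 0 0" --pt "0 -0.05 0 0 0 0" --gripper 0.5

```text
clock: 22.2
ee_pos: [0.5361, 0.2036, 0.0036]
orientation: [0.701, -0.7, 0.096, -0.098]
ft_force: [0.4, 0.6, -2.0]
gripper_width: 0.0587
```

step_arm --pt "0 -0.1 0 0 0 0" --pt "0 -0.2 0 0 0 0" --pt "0 -0.4 0 0 0 0" --pt "0 -0.5 0 0 0 0" --pt "0 -0.5 0 0 0 0" --pt "0 -0.5 0 0 0 0" --pt "0 -0.3 0 0 0 0" --pt "0 -0.1 0 0 0 0"

```text
clock: 23.0
ee_pos: [0.5344, 0.2032, 0.142]
orientation: [0.701, -0.7, 0.096, -0.097]
ft_force: [-0.2, -0.5, -2.3]
gripper_width: 0.0588
```

```bash
python3 - <<'E'
from h import *
togo([.535,.2033,.12],74.2)
g=grab('scene');crop(g,'s23',210,90,390,230,4.2)
f=grab('top');crop(f,'t23',240,130,450,280,3.7)
E
```

```text
t 23.0 ee [0.5344 0.2032 0.142 ] axes x [ 0.963 -0.271  0.001] y [ 0.002  0.    -1.   ] z [0.271 0.963 0.001] q [ 0.22  0.31 -0.04  1.22  0.    0.49]
shift mm [ 0.5 22.   0.3] units [0.01 0.44 0.01] turn deg [-0.   0.1  0.1] units [-0.01  0.01  0.02] F [-0.2 -0.5 -2.3] w 0.0588
```

View pics/s23.png

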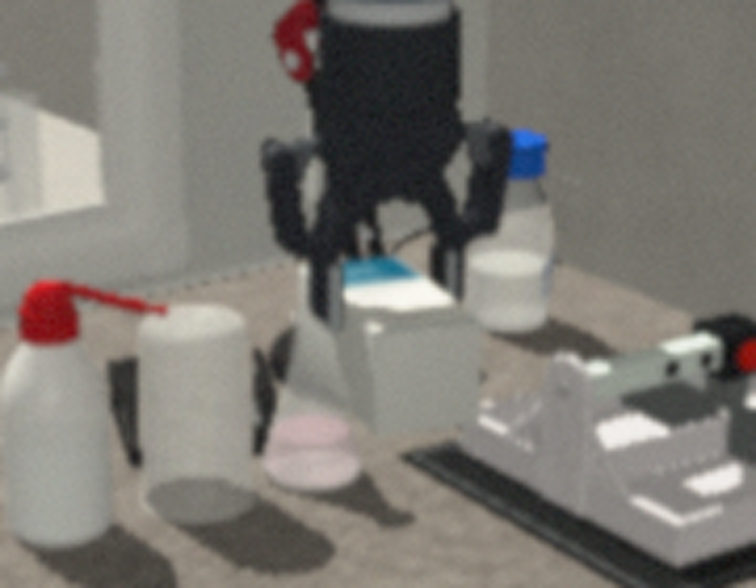

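View pics/t23.png

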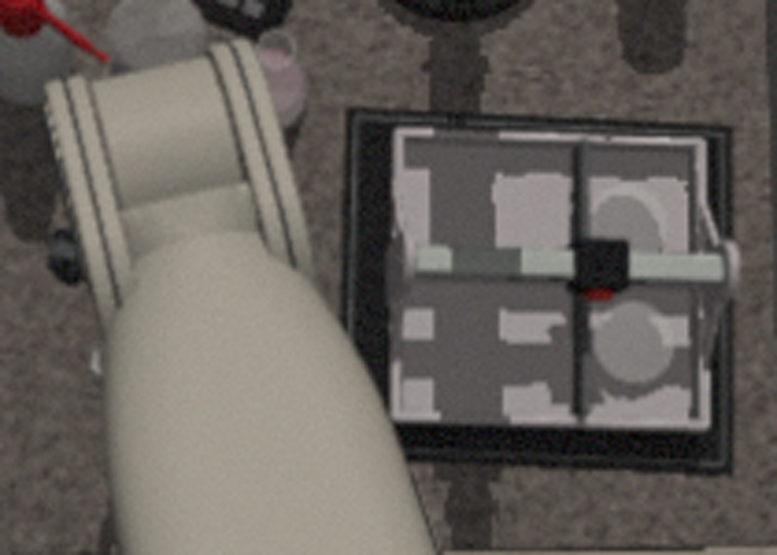

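The carton is held level (-2.1 N), and all caddy parts are visible. Rim corners in t23 are (393,130), (706,140), (709,428) and (392,420), with the panel top at (582,140)-(582,415).

```bash
python3 - <<'E'
from h import *
f=grab('top')
c=lambda p:(np.array(p,float)+.5)/3.7-.5+[240,130]
P=onz(f,c([(393,130),(706,140),(709,428),(392,420)]),.037)
d=np.diff(np.r_[P,P[:1]],axis=0);print(P.round(4),np.linalg.norm(d,axis=1),np.degrees(np.arctan2(d[:,1],d[:,0])))
C=P.mean(0)[:2];a=np.radians((np.degrees(np.arctan2(d[0,1],d[0,0]))+np.degrees(np.arctan2(-d[2,1],-d[2,0])))/2)
ux=np.array([np.cos(a),np.sin(a)]);uy=np.array([-ux[1],ux[0]])
print('C',C,'yaw',np.degrees(a))
for n,p,z in(('panel',[(583,150),(580,412)],.052),('collar',[(578,238),(628,241),(628,292),(575,290)],.104),('dishA',[(628,225)],.026),('dishB',[(634,342)],.026),('tubeL/R',[(414,258),(725,266)],.097)):
    Q=onz(f,c(p),z)[:,:2]-C; print(n,(Q@ux).round(4),(Q@uy).round(4))
mean=C-.0455*ux-.067*uy; print('carton target',mean,'TCP',mean+.001*ux)
g=grab('scene');crop(g,'s24',320,130,430,220,6)
E
```

```text
[[ 0.6846  0.0239  0.037 ]
 [ 0.6747 -0.2126  0.037 ]
 [ 0.458  -0.2016  0.037 ]
 [ 0.4677  0.0322  0.037 ]] [0.23666437 0.21697754 0.23396908 0.21708821] [-92.39466324 177.096239    87.63420409  -2.19212328]
C [ 0.57125885 -0.0894978 ] yaw -92.38022957560807
panel [0.0213 0.0173] [ 0.094  -0.1006]
collar [0.0046 0.0403 0.0398 0.0021] [ 0.0172  0.0161 -0.0204 -0.0201]
dishA [0.061] [0.0438]
dishB [0.0644] [-0.0447]
tubeL/R [-0.1107  0.1119] [0.0008 0.0015]
carton target [ 0.50620631 -0.04125449] TCP [ 0.50616478 -0.04225363]
```

View pics/s24.png

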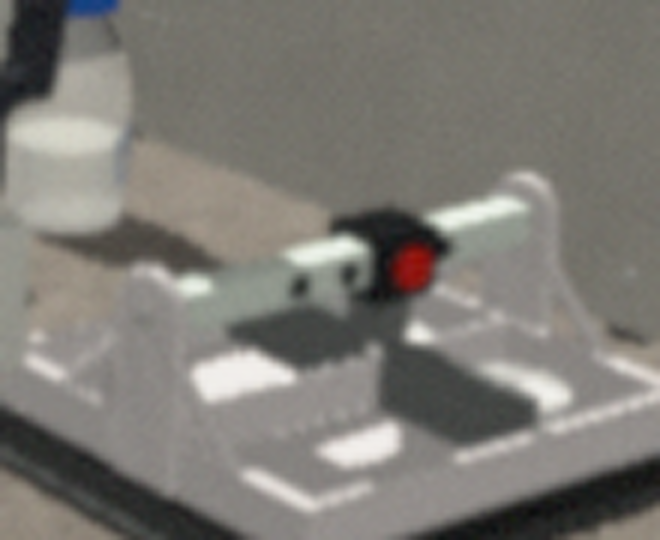

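The divider panel reads x ≈ +20 and the collar x ≈ +21.5. The red button stands out, the caddy sits within 3 mm of the mat centre, and the dishes are inside at x ≈ +62. I'll carry the carton over while turning it to lie along the caddy.

step_arm --pt "0.05 0 -0.3 0 0.96 0" --pt "0.07 0 -0.3 0 0.96 0" --pt "0.1 0 -0.29 0 0.96 0" --pt "0.12 0 -0.28 0 0.96 0" --pt "0.15 0 -0.27 0 0.96 0" --pt "0.17 0 -0.26 0 0.96 0" --pt "0.19 0 -0.24 0 0.96 0" --pt "0.21 0 -0.22 0 0.96 0"

```text
clock: 24.0
ee_pos: [0.5128, 0.0781, 0.1286]
orientation: [-0.622, 0.63, -0.335, 0.323]
ft_force: [1.0, 0.2, -2.3]
gripper_width: 0.0583
```

```bash
python3 - <<'E'
from h import *
togo([.505,-.0406,.13],-3.0)
E
```

```text
t 24.0 ee [0.5128 0.0781 0.1286] axes x [ 0.568 -0.823 -0.01 ] y [-0.02  -0.002 -1.   ] z [ 0.823  0.568 -0.017] q [-0.01  0.25 -0.17  1.18 -0.    0.96]
shift mm [ 93.3  -1.1 -73.8] units [ 1.87 -0.02 -1.48] turn deg [ 1.2 37.6 -0.2] units [ 0.23  7.52 -0.05] F [ 1.   0.2 -2.3] w 0.0583
```

step_arm --pt "0.23 -0.1 -0.18 0.12 0.95 0" --pt "0.25 -0.1 -0.16 0.12 0.95 0" --pt "0.26 0 -0.14 0 0.95 0" --pt "0.27 0 -0.12 0 0.95 0" --pt "0.28 0 -0.1 0 0.95 0" --pt "0.28 0 -0.07 0 0.95 0" --pt "0.2 0 -0.05 0 0.95 0" --pt "0.1 0 -0.02 0 0.6 0"

```text
clock: 24.8
ee_pos: [0.498, -0.03, 0.1282]
orientation: [0.483, -0.487, 0.522, -0.507]
ft_force: [0.1, -0.5, -1.9]
gripper_width: 0.0587
```

```bash
python3 - <<'E'
from h import *
togo([.505,-.0406,.07],-3.0)
g=grab('scene');crop(g,'s25',300,80,450,220,4.2)
E
```

```text
t 24.8 ee [ 0.498  -0.03    0.1282] axes x [-0.059 -0.998 -0.01 ] y [-0.019  0.011 -1.   ] z [ 0.998 -0.059 -0.02 ] q [-0.23  0.22 -0.21  1.16  0.01  1.4 ]
shift mm [10.7 58.   8.7] units [0.21 1.16 0.17] turn deg [ 1.1 -0.4 -0.6] units [ 0.23 -0.07 -0.12] F [ 0.1 -0.5 -1.9] w 0.0587
```

View pics/s25.png

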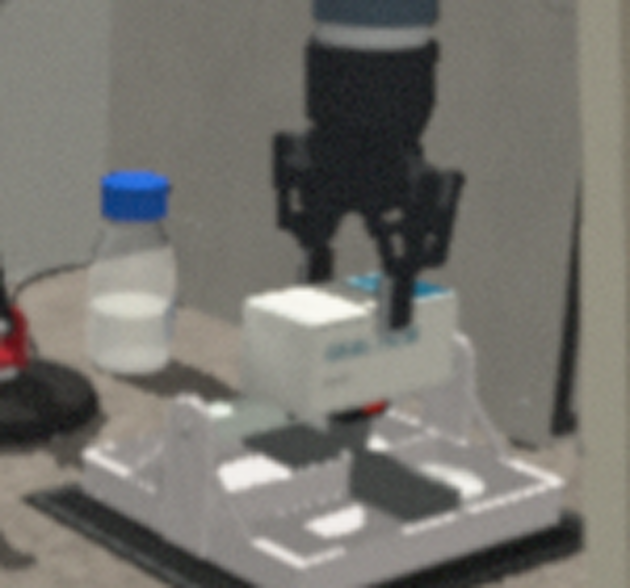

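The carton is above the near bay, lined up with the caddy. I'll correct the offset and tilt while still above the rim.

step_arm --pt "0.2 0 0.17 0.23 -0.07 -0.12" --pt "0 0.1 0 0 0 0" --pt "0 0.2 0 0 0 0" --pt "0 0.2 0 0 0 0" --pt "0 0.2 0 0 0 0" --pt "0 0.1 0 0 0 0" --pt "0 0 0 0 0 0" --pt "0 0 0 0 0 0"

```text
clock: 25.65
ee_pos: [0.5046, -0.0402, 0.0809]
orientation: [0.487, -0.489, 0.513, -0.511]
ft_force: [0.0, 0.5, -1.9]
gripper_width: 0.0588
```

```bash
python3 - <<'E'
from h import *
togo([.505,-.0406,.07],-3.0)
f=grab('top');crop(f,'t26',300,130,460,280,3.9)
g=grab('scene');crop(g,'s26',300,80,450,220,4.2)
E
```

```text
t 25.65 ee [ 0.5046 -0.0402  0.0809] axes x [-0.048 -0.999 -0.   ] y [-0.004  0.    -1.   ] z [ 0.999 -0.048 -0.004] q [-0.25  0.25 -0.29  1.03 -0.    1.37]
shift mm [ 0.3 10.9  0.5] units [0.01 0.22 0.01] turn deg [ 0.2  0.2 -0. ] units [ 0.05  0.04 -0.  ] F [ 0.   0.5 -1.9] w 0.0588
```

View pics/s26.png

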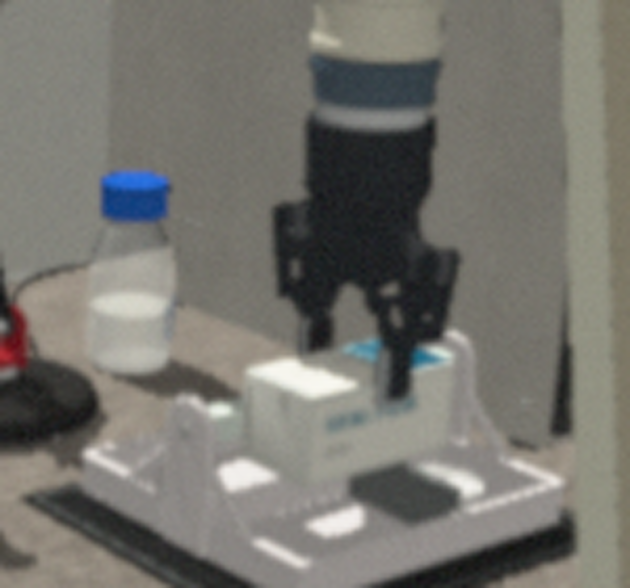

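View pics/t26.png

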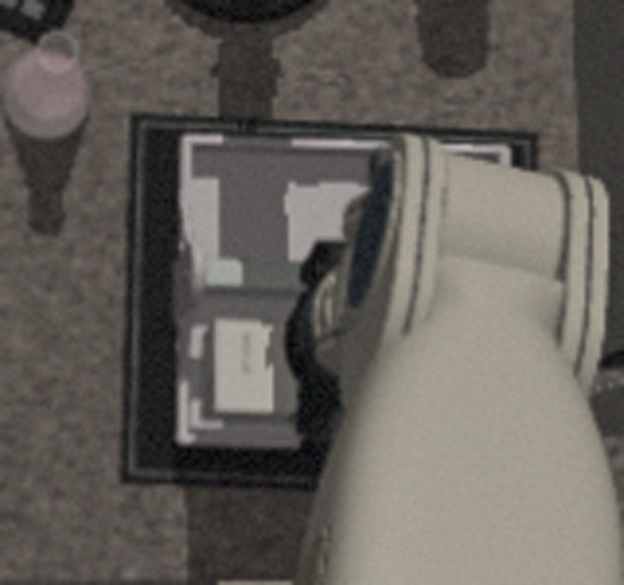

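```bash
python3 - <<'E'
from h import *
f=grab('top')
c=lambda p:(np.array(p,float)+.5)/3.9-.5+[300,130]
P=onz(f,c([(216,320),(214,412)]),.139);print('carton L',P.round(4),P.mean(0), np.linalg.norm(P[0]-P[1]))
W=onz(f,c([(181,136),(177,446)]),.037);print('rim outer L',W.round(4))
ux=np.array([-.0523,-.9986]);C=np.array([.5695,-.0885]);uy=np.array([.9986,-.0523])
print('carton end caddy xy',(P[:,:2]-C)@ux,(P[:,:2]-C)@uy,'rim',(W[:,:2]-C)@ux,(W[:,:2]-C)@uy)
E
```

```text
carton L [[0.5375 0.0198 0.139 ]
 [0.4778 0.0233 0.139 ]] [0.50765475 0.02157094 0.139     ] 0.05977198521061971
rim outer L [[0.6854 0.0234 0.037 ]
 [0.4654 0.0338 0.037 ]]
carton end caddy xy [-0.10651041 -0.10685426] [-0.03763082 -0.09739994] rim [-0.11776334 -0.11670824] [ 0.10985986 -0.1103142 ]
```

The carton's left end is about 5.5 mm inside the end wall and it lies parallel, so it's centred in the 131 mm bay. I'll lower it.

step_arm --pt "0 0.1 0.01 0.05 0.04 0" --pt "0 0.2 0 0 0 0" --pt "0 0.25 0 0 0 0" --pt "0 0.2 0 0 0 0" --pt "0 0.15 0 0 0 0" --pt "0 0.1 0 0 0 0" --pt "0 0 0 0 0 0" --pt "0 0 0 0 0 0"

```text
clock: 26.6
ee_pos: [0.5059, -0.0406, 0.0279]
orientation: [-0.487, 0.486, -0.512, 0.514]
ft_force: [-0.1, -0.2, -2.2]
gripper_width: 0.0588
```

```bash
python3 - <<'E'
from h import *
togo([.505,-.0406,.014],-3.0)
g=grab('scene');crop(g,'s27',310,100,440,220,4.9)
E
```

```text
t 26.6 ee [ 0.5059 -0.0406  0.0279] axes x [-0.053 -0.999  0.   ] y [ 0.003 -0.001 -1.   ] z [ 0.999 -0.053  0.003] q [-0.25  0.3  -0.38  0.89  0.    1.38]
shift mm [ 0.  13.9 -0.9] units [ 0.    0.28 -0.02] turn deg [-0.2 -0.   0. ] units [-0.04 -0.    0.  ] F [-0.1 -0.2 -2.2] w 0.0588
```

View pics/s27.png

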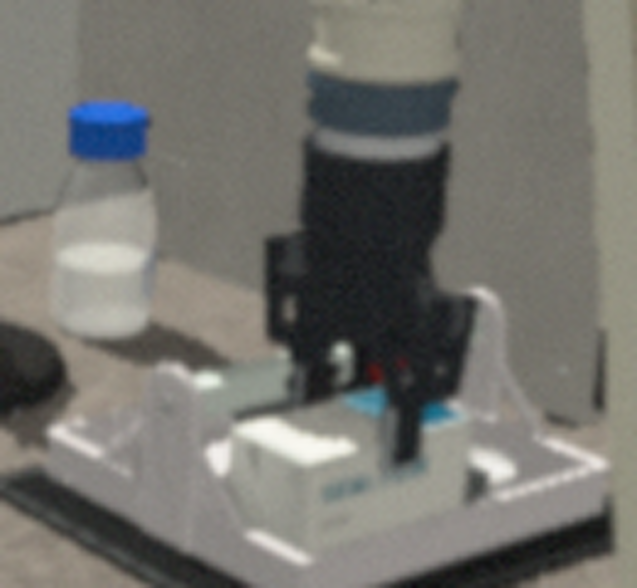

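step_arm --pt "0 0 -0.07 -0.04 0 0" --pt "0 0.04 0 0 0 0" --pt "0 0.04 0 0 0 0" --pt "0 0.04 0 0 0 0" --pt "0 0.04 0 0 0 0" --pt "0 0 0 0 0 0" --pt "0 0 0 0 0 0" --pt "0 0 0 0 0 0"

```text
clock: 27.45
ee_pos: [0.5028, -0.0406, 0.0203]
orientation: [-0.487, 0.487, -0.512, 0.514]
ft_force: [-0.3, 0.2, -2.0]
gripper_width: 0.0586
```

```bash
python3 - <<'E'
from h import *
togo([.503,-.0406,.0125],-3.0)
g=grab('scene');crop(g,'s28',310,100,440,220,4.9)
E
```

```text
t 27.45 ee [ 0.5028 -0.0406  0.0203] axes x [-0.053 -0.999  0.001] y [ 0.001 -0.001 -1.   ] z [ 0.999 -0.053  0.002] q [-0.25  0.3  -0.4   0.87 -0.    1.38]
shift mm [0.  7.8 0.2] units [0.   0.16 0.  ] turn deg [-0.1 -0.   0. ] units [-0.02 -0.    0.01] F [-0.3  0.2 -2. ] w 0.0586
```

View pics/s28.png

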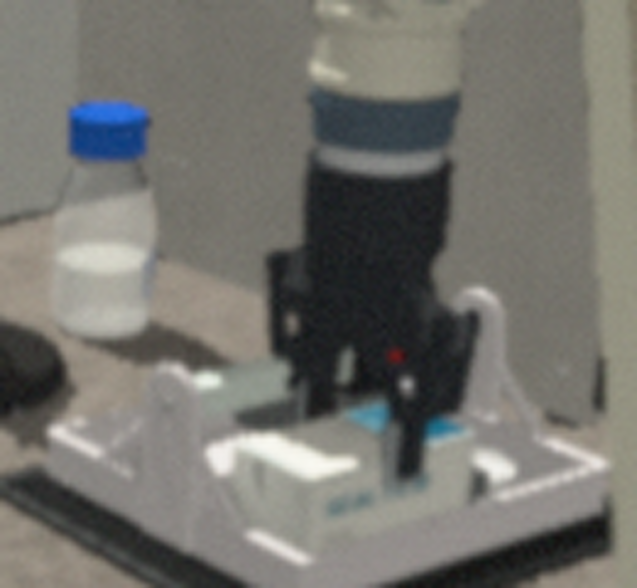

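step_arm --pt "0 0.03 0 0 0 0" --pt "0 0.03 0 0 0 0" --pt "0 0.03 0 0 0 0" --pt "0 0.02 0 0 0 0" --pt "0 0 0 0 0 0" --pt "0 0 0 0 0 0" --pt "0 0 0 0 0 0" --pt "0 0 0 0 0 0"

```text
clock: 28.3
ee_pos: [0.5029, -0.0406, 0.0144]
orientation: [-0.487, 0.486, -0.512, 0.514]
ft_force: [-0.6, -1.0, -2.0]
gripper_width: 0.059
```

```bash
python3 - <<'E'
from h import *
togo([.503,-.0406,.0125],-3.0)
E
```

```text
t 28.3 ee [ 0.5029 -0.0406  0.0144] axes x [-0.053 -0.999  0.001] y [ 0.002 -0.001 -1.   ] z [ 0.999 -0.053  0.002] q [-0.25  0.31 -0.41  0.85 -0.    1.38]
shift mm [-0.   1.9  0. ] units [-0.    0.04  0.  ] turn deg [-0.1 -0.   0. ] units [-0.02 -0.    0.01] F [-0.6 -1.  -2. ] w 0.059
```

step_arm --pt "0 0.02 0 0 0 0" --pt "0 0.02 0 0 0 0" --pt "0 0.01 0 0 0 0" --pt "0 0 0 0 0 0" --pt "0 0 0 0 0 0" --pt "0 0 0 0 0 0" --pt "0 0 0 0 0 0" --pt "0 0 0 0 0 0"

```text
clock: 29.1
ee_pos: [0.5031, -0.0406, 0.0121]
orientation: [-0.487, 0.486, -0.512, 0.514]
ft_force: [-1.2, 0.4, -0.9]
gripper_width: 0.0586
```

```bash
python3 - <<'E'
from h import *
togo([.503,-.0406,.0115],-3.0)
g=grab('scene');crop(g,'s29',310,100,440,220,4.9)
E
```

```text
t 29.1 ee [ 0.5031 -0.0406  0.0121] axes x [-0.053 -0.999  0.001] y [ 0.002 -0.001 -1.   ] z [ 0.999 -0.053  0.002] q [-0.25  0.31 -0.41  0.85 -0.    1.38]
shift mm [ 0.   0.6 -0.1] units [ 0.    0.01 -0.  ] turn deg [-0.1 -0.   0.1] units [-0.03 -0.    0.01] F [-1.2  0.4 -0.9] w 0.0586
```

View pics/s29.png

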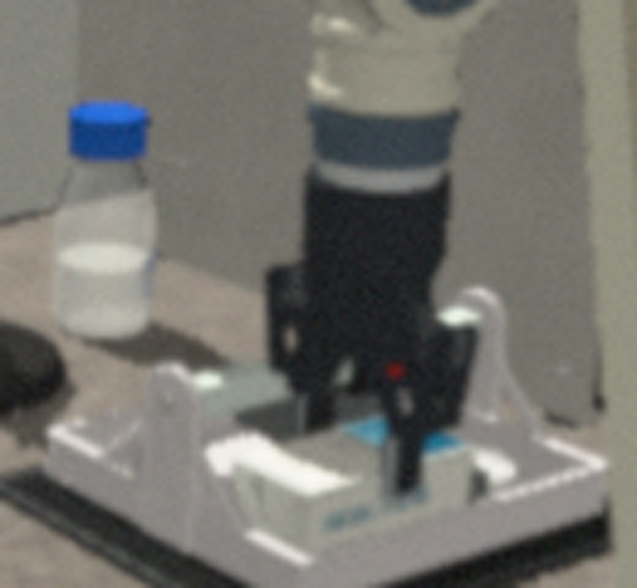

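Half the weight is now off the wrist, so the carton is touching the floor. I'll open only slightly, to keep the inner finger away from the tube, then rise straight up.

step_arm --pt "0 0 0 0 0 0" --pt "0 0 0 0 0 0" --pt "0 0 0 0 0 0" --pt "0 -0.03 0 0 0 0" --pt "0 -0.05 0 0 0 0" --pt "0 -0.05 0 0 0 0" --pt "0 -0.05 0 0 0 0" --pt "0 0 0 0 0 0" --gripper 0.23

```text
clock: 29.95
ee_pos: [0.5039, -0.0408, 0.0226]
orientation: [-0.487, 0.486, -0.512, 0.514]
ft_force: [1.0, 0.4, 0.9]
gripper_width: 0.0656
```

```bash
python3 - <<'E'
from h import *
togo([.503,-.0406,.1],-3.0)
g=grab('scene');crop(g,'s30',310,100,440,220,4.9)
E
```

```text
t 29.95 ee [ 0.5039 -0.0408  0.0226] axes x [-0.053 -0.999  0.001] y [ 0.004 -0.002 -1.   ] z [ 0.999 -0.053  0.004] q [-0.25  0.3  -0.4   0.87 -0.    1.38]
shift mm [ -0.1 -77.4  -0.6] units [-0.   -1.55 -0.01] turn deg [-0.2 -0.   0.1] units [-0.05 -0.    0.02] F [1.  0.4 0.9] w 0.0656
```

View pics/s30.png

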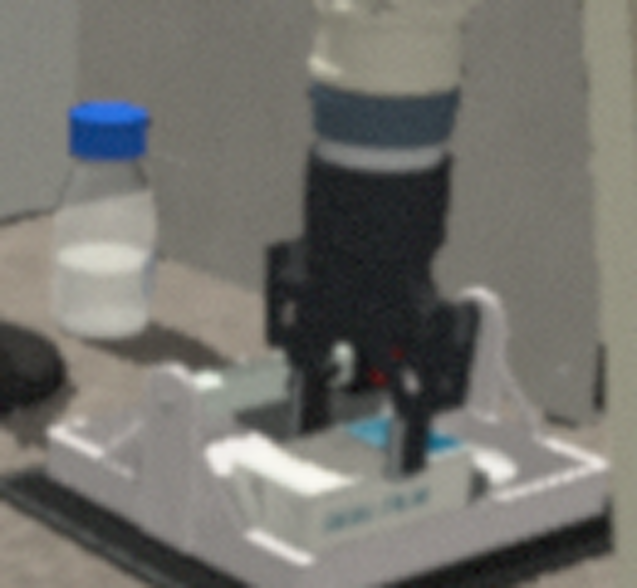

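The carton stayed in the bay as the fingers rose. I'll go up and swing clear for a last check.

step_arm --pt "0 -0.2 0 0 0 0" --pt "0 -0.4 0 0 0 0" --pt "0 -0.6 0 0 0 0" --pt "0 -0.8 0 0 0 0" --pt "0 -0.8 0 0 0 0" --pt "-0.4 -0.5 0 0 0 0" --pt "-0.8 0 0 0 0 0" --pt "-0.9 0 0 0 0 0"

```text
clock: 30.8
ee_pos: [0.5084, 0.0631, 0.1988]
orientation: [-0.486, 0.484, -0.513, 0.517]
ft_force: [0.5, 0.9, -1.0]
gripper_width: 0.0659
```

step_arm --pt "-0.9 0 0 0 0 0" --pt "-0.9 0 0 0 0 0" --pt "-0.9 0 0 0 0 0" --pt "-0.6 0 0 0 0 0" --pt "-0.3 0 0 0 0 0" --pt "0 0 0 0 0 0" --pt "0 0 0 0 0 0" --pt "0 0 0 0 0 0"

```text
clock: 31.6
ee_pos: [0.5179, 0.2529, 0.2039]
orientation: [-0.488, 0.483, -0.511, 0.517]
ft_force: [0.1, 0.3, -0.0]
gripper_width: 0.0659
```

```bash
python3 - <<'E'
from h import *
togo([.503,.2,.2],-3.0)
g=grab('scene');crop(g,'s31',280,110,440,230,4.9)
f=grab('top');crop(f,'t31',300,130,460,280,3.9)
E
```

```text
t 31.6 ee [0.5179 0.2529 0.2039] axes x [-0.057 -0.998  0.   ] y [ 0.01  -0.001 -1.   ] z [ 0.998 -0.057  0.01 ] q [ 0.31  0.3   0.09  1.36 -0.    1.94]
shift mm [ 53.6   3.8 -11.9] units [ 1.07  0.08 -0.24] turn deg [-0.6 -0.3  0. ] units [-0.11 -0.05  0.  ] F [ 0.1  0.3 -0. ] w 0.0659
```

View pics/s31.png

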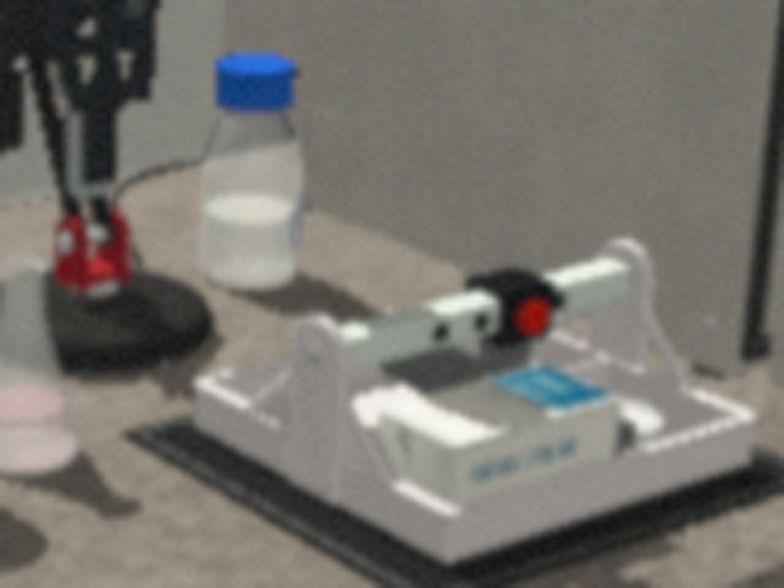

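View pics/t31.png

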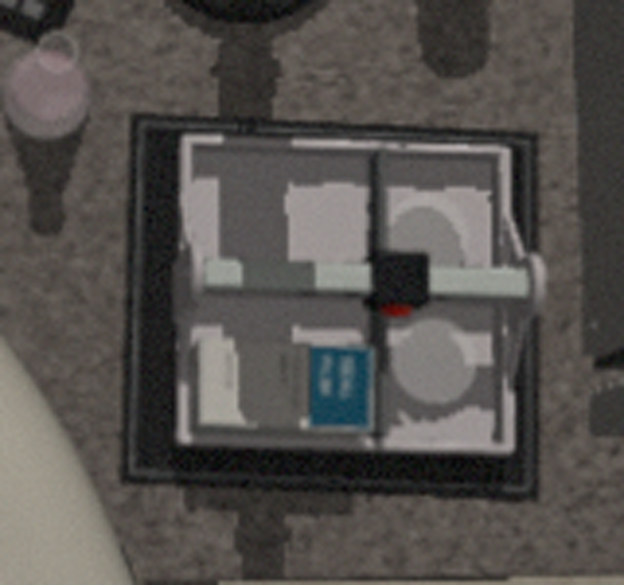

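The carton lies in the near bay at t31 (199-374, 340-430), the panel is right of it and the dishes are in the short bays. I'll run a numeric check.

```bash
python3 - <<'E'
from h import *
f=grab('top')
c=lambda p:(np.array(p,float)+.5)/3.9-.5+[300,130]
def rep(n,p,z):
    P=onz(f,c(p),z);d=np.diff(np.r_[P,P[:1]],axis=0);print(n,P.mean(0).round(4),'len',np.linalg.norm(d,axis=1).round(4),'ang',np.degrees(np.arctan2(d[:,1],d[:,0])).round(1));return P
M=rep('mat',[(131,115),(537,133),(537,497),(122,483)],.003)
R=rep('rim',[(181,136),(510,148),(513,453),(177,446)],.037)
K_=rep('carton',[(199,340),(374,347),(371,430),(199,425)],.069)
C=R.mean(0)[:2];a=np.radians(-93);ux=np.array([np.cos(a),np.sin(a)]);uy=np.array([-ux[1],ux[0]])
Q=K_[:,:2]-C;print('carton caddy x',(Q@ux).round(4),'y',(Q@uy).round(4))
for n,p,z in(('panel',[(379,152),(376,440)],.052),('collar',[(374,253),(429,253),(429,307),(373,307)],.104),('btn tip',[(396,318)],.087),('dishA',[(428,238)],.026),('dishB',[(433,362)],.026)):
    q=onz(f,c(p),z)[:,:2]-C;print(n,(q@ux).round(4),(q@uy).round(4))
# red button in scene: compare centre with out / riding predictions
g=grab('scene');im=g['frame'].astype(int);m=((im[...,0]>110)&(im[...,1]<60)&(im[...,2]<60)).astype(np.uint8)
N,l,st,ce=cv2.connectedComponentsWithStats(m);print([(st[i].tolist(),ce[i].round(1)) for i in range(1,N) if 350<ce[i][0]<420])
for o in(.024,.0195):
    p=C+.0215*ux-o*uy;print(o,proj(g,[[p[0],p[1],.087]]))
E
```

```text
mat [ 0.5686 -0.0871  0.003 ] len [0.2989 0.2664 0.2968 0.2675] ang [-93.1 176.4  87.1  -3.1]
rim [ 0.5705 -0.0891  0.037 ] len [0.236  0.218  0.2352 0.2202] ang [-92.7 177.1  87.9  -2.7]
carton [ 0.5027 -0.0375  0.069 ] len [0.1201 0.057  0.1173 0.0581] ang [-93.1 175.2  87.5  -2. ]
carton caddy x [-0.1079  0.0122  0.0104 -0.1069] y [-0.0416 -0.0418 -0.0987 -0.0996]
panel [0.0196 0.0178] [ 0.0994 -0.1036]
collar [0.0039 0.0412 0.0411 0.0033] [ 0.0166  0.0181 -0.0186 -0.0201]
btn tip [0.023] [-0.0241]
dishA [0.0609] [0.0446]
dishB [0.0643] [-0.0443]
[([386, 172, 6, 6, 27], array([388.6, 174.3]))]
0.024 [[389.21099417 175.81480152]]
0.0195 [[388.0604423  175.32762252]]
```

```bash
python3 - <<'E'
from h import *
bot.job_done(); print(bot.observe()['clock'])
E
```

```text
the job is handed in; nothing more can be done
the job is handed in; nothing more can be done
```

The job is done and handed in at about 32 s of the 61 s allowed. I carried the caddy level by its tube onto the mat and let go. Then I pinched the red button, slid the divider one hole towards the dishes, and laid the carton flat in the long bay on the -y side of the tube.

**Last checks, from the top camera with the robot clear of everything:**
- **Caddy:** its centre is within about 3 mm of the mat's centre and its yaw within 0.5° of the mat's.
- **Divider:** the collar is at caddy x ≈ +22 mm. The panel reads +18 to +20 mm, about 2–4 mm short of +22, which is more than the 1.5 mm play. I put that down to measuring error.
- **Button:** it stands fully out, with its tip 24 mm from the tube axis. The scene camera agrees, though it would hardly tell fully out from 4.5 mm in.
- **Carton:** it lies at caddy x -107 to +11 mm and y -42 to -99 mm, parallel to the bay. I judged it flat from the picture and from the wrist force easing before I let go.
- **Other things:** both dishes are in their short bays. I passed nothing else closely, but I did not re-measure the other things on the bench.

**Disagreement:** the fingertips stood about 37 mm higher in the pictures than the reported TCP. I worked from the pictures for height, and the grips on the tube, collar and carton (19, 35 and 59 mm against 20, 36 and 60) bore that out.

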